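Turn over the small cutting board

TASK

On the thick butcher block, slide the rectangular wooden board sideways until a good part of it (three to four centimetres) sticks out past the left or right side of the block, whichever it lies nearer to. Then get under the overhang and turn the board over, leaving it lying flat on the block with its grooved face up. Let it go over on its edge: do not throw it, drop it from a height or let it fall off the block, and leave the round board and the jar where they are.

Things in the scene. Friction and masses are not known exactly. Their poses are not given: they have to be found in the camera images.
- block: Fixed butcher block of pale wood, 280 (x, away from the robot) by 440 (y) by 90 mm high, on the bench. Origin at the centre of its underside; z up; top at z = 90 mm; its side edges are at y = +220 mm (left) and y = -220 mm (right) in this frame. It stands turned up to about 9 degrees either way.
- board_mid (a point): Centre (mid-thickness) of the loose rectangular wooden board, 150 (x) by 125 (y) by 14 mm thick, 140 to 240 g. It starts flat, wholly on the left or right half of the block, x within 10 degrees of the block's x, z up, with 80 mm or more of bare block between it and the round board. Its -z face, underneath at first, has a dark groove round the rim; the +z face is plain. Turned over, z points down.
- round_mid (a point): Round wooden board, bystander on the other half of the block: loose disc, 132 mm across, 14 mm thick, the same wood; this point at its centre. Leave alone.
- jar_mid (a point): Small glass jar with a steel lid, bystander near the middle of the block's rear edge: 50 mm across, 70 mm high; this point at its centre, half-way up. Leave alone.
Not all that is in view belongs to the job. What is shaped like the part that bears board_mid but red or white is not meant.

How it is judged:
By the outcome, as a careful person would: the job done as asked, in the order asked, and still so for the second after the job is handed in, with the robot touching nothing.
It also fails if it takes over 48 s, if anything falls off the work surface, if the arm or the gripper's body presses on something with over 40 N, if the wrist force passes 120 N, or if a joint passes its speed limit or range.

ROBOT

A 7-joint arm with a two-finger parallel gripper is mounted at the origin on the work surface. World frame = base frame: x ahead of the robot, y to its left, z up, the work surface at z = 0. Lengths are in m, angles in rad, forces in N, time in s.
With the tool pointing down it reaches from about 0.4 to 0.875 m from the base axis. Payload 19.3 kg.
Tool frame: the origin (TCP) lies at the very end of the fingers, on their centre line; the grasp point (between the pads) lies bot.grasp_offset behind it (bot.grasp_offset is the distance from the TCP to the grasp point, in m); z points along the fingers, y is the direction in which the jaws open and shut (so a half turn about z gives the same grasp; the last joint's range is limited). The gripper opens to 85 mm and grips with 20 to 120 N. Pads are 22 mm wide; open, the fingers measure 114 mm over their backs; the gripper's body (76 mm by 85 mm) begins 54 mm behind the grasp point. The pads swing forward as they close: fully open they stand 13 mm farther back than shut.
Start: joints at [-1.36, 0.521, -0.036, 1.599, 0.021, 1.021, -0.113], TCP at [0.173, 0.601, 0.231] pointing down, gripper open.
Joint ranges: [-2.91, 2.91], [-0.3, 2.13], [-1.5, 1.42], [0.17, 2.43], [-1.26, 4.41], [0.16, 1.93], [-2.52, 2.52]. Speed limits (rad/s): [1.89, 1.89, 2.39, 2.39, 3.01, 3.01, 3.01].

INTERFACE

Orientations are given as [roll, pitch, yaw] about the fixed x, y, z axes, in that order (R = Rz(yaw) Ry(pitch) Rx(roll)).
In Python, from workcell import bot gives the robot as it stands. The module is installed in compiled form; this text tells all that it offers.
- The arm moves only by the shell command python3 -m handwheel 'ROWS' [OPENING] [FORCE]. ROWS is JSON, a list of rows, each a list of 6 numbers: the shift along the tool's x, y, z as a fraction of full scale, then the turn, a rotation vector about the tool's x, y, z as a fraction of full scale. In form: [[x, y, z, rx, ry, rz], ...]. A call has 1 to 8 rows; each row shifts and turns the commanded pose from where the row before left it, along the tool's axes as they then stand; what a row does not reach is not made up. Full scale, the value 1, is 0.025 m for a shift and 360 degrees for a turn. A row lasts 1/8 s, in which the tool goes at most 62.5 mm and 10.7 degrees, less where a joint would pass 70% of its speed; a pose out of reach is approached as far as the arm can. A call with a number of a shift or a turn outside -1 to 1 is refused whole. A call with a gripper value outside its range is refused whole. OPENING is the closure, from -1 (fully open) to 1 (shut), set as the call begins (- or left out, the last holds). The fingers move at their own pace and stop on an object; FORCE is the grip in N (left out, the last holds). Time passes only in rows, so rows that do not move let the fingers close. It gives the time, the measured TCP pose, the force and the opening at its end, in the units of the state.
- bot.observe(): the state, without advancing time (a new reading comes with each control period).
- bot.grab_frame(name): name is "side" or "top"; returns a dict with "pixels" (420x560x3 uint8, blue, green, red), "vertical_fov" (degrees; the focal length in pixels is half the picture's height over the tangent of half this angle, whatever the lens; pixels are square), "cx", "cy" (the principal point, pixels), "R" (3x3) and "t" (3): a world point X has camera coordinates R X + t. Camera axes: x right, y down, z forward; pixel columns grow to the right and rows downward; lengths in m; the calibration is good to about 2 mm. A picture is of the moment at which its call begins. There is no depth.
- bot.job_done(): hands the job in, once; it reports no verdict.
Trained networks look in a picture, given as the dict that the camera call returned (one of the last four; its "shot" number tells which), for a name from the list of things; names that differ only in an ending like _2 or _b are one class to them, and where a whole thing is asked for, a point or a joint stands for the part that bears it (a point fixed in the world has none). Each returns a list of dicts, best first, with "score" (0 to 1); they miss things now and then, are a little off and sometimes report something else, mostly with a low value. They report only what shows in the picture. A call takes as long as a camera call. They do not tell look-alikes from the thing itself.
- bot.trace(picture, thing): "region" (420x560 bool, what is visible of it) and "point" ([column, row] in pixels, amid what is visible of it).
The state is a dict: "clock": time; "qpos": joint angles; "qd": joint speeds; "joint_efforts": joint torques, N m; "position": TCP position; "tool_rot": TCP orientation; "force": force on the tool from outside, world axes, zero at the start; "moment": the same for the moment, N m; "grip_width": finger opening in m.
Only numpy, scipy, OpenCV 4.12 (cv2) and the standard library are available. Lean on these libraries where they do the work, as an engineer would, in place of code of your own. Each camera call takes 0.05 s, during which the arm holds its last target.

## Working session

There is one attempt and no reset: what is moved stays moved. The work goes in short steps, Python scripts to look and compute and a shell command to move; the robot and the scene stay as the last step left them, time stands still between calls to the robot, and variables do not carry over. Pictures are saved under pics/ and viewed, and the job is handed in when it is done.

```bash
mkdir -p pics
cat > h.py <<'E'
import numpy as np, cv2
from workcell import bot
from scipy.spatial.transform import Rotation as Ro
def f(p): return p["pixels"].shape[0]/2/np.tan(np.radians(p["vertical_fov"])/2)
def proj(p,X):
    X=np.atleast_2d(X); c=X@np.array(p["R"]).T+np.array(p["t"])
    return np.c_[p["cx"]+f(p)*c[:,0]/c[:,2], p["cy"]+f(p)*c[:,1]/c[:,2]]
def ray(p,uv):
    R=np.array(p["R"]);t=np.array(p["t"])
    d=R.T@np.array([(uv[0]-p["cx"])/f(p),(uv[1]-p["cy"])/f(p),1]); return -R.T@t,d/np.linalg.norm(d)
def atz(p,uv,z):
    o,d=ray(p,uv); return o+d*(z-o[2])/d[2]
def tri(p1,u1,p2,u2):
    o1,d1=ray(p1,u1);o2,d2=ray(p2,u2)
    A=np.c_[d1,-d2];s=np.linalg.lstsq(A,o2-o1,rcond=None)[0]
    a=o1+d1*s[0];b=o2+d2*s[1];return (a+b)/2,np.linalg.norm(a-b)
def st():
    s=bot.observe();print("t",s["clock"],"pos",np.round(s["position"],4),"rot",np.round(s["tool_rot"],3),"F",np.round(s["force"],1),"w",np.round(s["grip_width"],4));print("q",np.round(s["qpos"],3));return s
E
python3 - <<'E'
from h import *
np.set_printoptions(suppress=True,precision=4)
st();print(bot.grasp_offset)
P={n:bot.grab_frame(n) for n in("side","top")}
for n,p in P.items():
    cv2.imwrite(f"pics/{n}0.png",p["pixels"]); print(n,p["cx"],p["cy"],f(p),"cam at",-np.array(p["R"]).T@np.array(p["t"]),p["R"])
    for th in ("block","board_mid","round_mid","jar_mid"):
        for r in bot.trace(p,th)[:3]:
            m=r["region"].astype(np.uint8); c=max(cv2.findContours(m,0,2)[0],key=cv2.contourArea)
            print(n,th,round(r["score"],2),r["point"],m.sum(),cv2.minAreaRect(c))
E
```

```text
t 0.0 pos [0.1732 0.6002 0.2307] rot [-3.141  0.     2.861] F [ 0.1 -0.8  0.7] w 0.0852
q [-1.36   0.522 -0.036  1.6    0.021  1.021 -0.113]
0.0187
side 281.1818088119457 211.33722979360894 455.0362776179154 cam at [ 0.4466 -0.5449  0.9072] [[ 0.9993 -0.0351  0.0143]
 [-0.0184 -0.7803 -0.6252]
 [ 0.0331  0.6244 -0.7804]]
side block 0.68 [326.8, 286.8] 18849 ((325.7322998046875, 279.94281005859375), (152.03672790527344, 194.53366088867188), 4.594253063201904)
side board_mid 0.73 [314.1, 209.0] 3043 ((312.3769226074219, 209.2153778076172), (67.78436279296875, 46.42840576171875), 3.1798300743103027)
side board_mid 0.68 [292.4, 166.3] 1842 ((292.05657958984375, 163.28021240234375), (56.884239196777344, 35.077552795410156), 3.6522228717803955)
side round_mid 0.91 [316.3, 314.6] 3592 ((317.5, 316.5), (65.0, 69.0), 90.0)
side jar_mid 0.72 [369.2, 260.3] 802 ((371.5500183105469, 260.3500061035156), (24.66576385498047, 36.9986457824707), 18.434947967529297)
top 279.9553604656777 213.10725554747998 498.30882573587905 cam at [0.4089 0.0908 1.2102] [[ 0.0124 -0.9999  0.0027]
 [-0.9964 -0.0126 -0
[... 248 characters left out ...]
2656), (56.68387222290039, 68.46717071533203), 7.125016689300537)
top board_mid 0.6 [168.1, 303.9] 3369 ((167.5, 303.5), (53.0, 63.0), 90.0)
top board_mid 0.58 [175.6, 208.8] 3253 ((176.17355346679688, 207.56716918945312), (53.08902359008789, 63.42331314086914), 10.5391845703125)
top round_mid 0.66 [389.0, 198.6] 2717 ((388.9000244140625, 198.29998779296875), (58.58498001098633, 57.6905517578125), 63.43495178222656)
top round_mid 0.48 [331.2, 183.3] 16754 ((329.404541015625, 189.06271362304688), (196.51141357421875, 124.38076782226562), 6.934349060058594)
top jar_mid 0.58 [342.5, 146.2] 523 ((344.2000427246094, 142.60000610351562), (21.466251373291016, 28.621667861938477), 26.56505012512207)
```

View pics/top0.png

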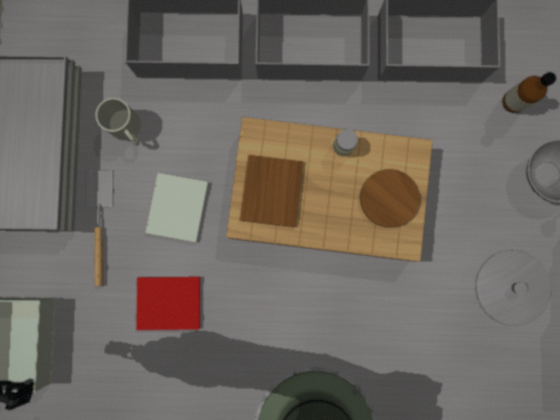

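View pics/side0.png

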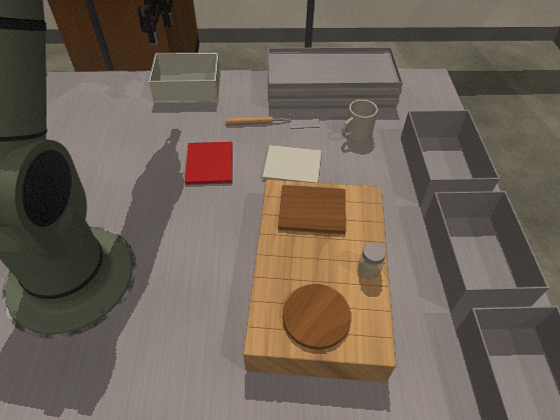

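The top view shows three board-shaped things: the brown wooden board on the block (270,191), the white one (176,208) and the red one (168,303), both on the bench. The brown one, on the left half of the block, fits the description. The round board is at (390,198) and the jar at (346,140). Next I'll confirm this in a crop and measure the corners.

```bash
cat > m.py <<'E'
from h import *
np.set_printoptions(suppress=True,precision=4)
def quad(mask):
    c=max(cv2.findContours(mask.astype(np.uint8),0,cv2.CHAIN_APPROX_NONE)[0],key=cv2.contourArea)
    h=cv2.convexHull(c)
    for e in np.linspace(2,25,60):
        a=cv2.approxPolyDP(h,e,True)
        if len(a)==4:break
    a=a[:,0].astype(float)
    # refine: fit lines to contour points near each side
    pts=c[:,0].astype(float);L=[]
    for i in range(4):
        p,q=a[i],a[(i+1)%4];d=(q-p);l=np.hypot(*d);d/=l;n=np.array([-d[1],d[0]])
        s=(pts-p)@d;w=(pts-p)@n;k=(s>.15*l)&(s<.85*l)&(abs(w)<4)
        v=cv2.fitLine(pts[k].astype(np.float32),cv2.DIST_HUBER,0,.01,.01).ravel();L.append((v[2:],v[:2]))
    out=[]
    for i in range(4):
        (p,d),(q,e)=L[i-1],L[i]
        s=np.linalg.solve(np.c_[d,-e],q-p);out.append(p+d*s[0])
    return np.array(out)
E
python3 - <<'E'
from m import *
P={n:bot.grab_frame(n) for n in("side","top")}
p=P["top"]["pixels"];cv2.imwrite("pics/crop.png",np.hstack([cv2.resize(p[100:280,130:450],None,fx=2,fy=2)]))
Q={}
for n in P:
    for th in("block","board_mid"):
        rs=bot.trace(P[n],th)
        # brown: pick by darkness and redness
        def brown(r):
            c=P[n]["pixels"][r["region"]].mean(0);return (20<c[0]<90 and 60<c[2]<160)
        r=rs[0]
        if th=="board_mid":
            for r in rs: print(n,r["point"],P[n]["pixels"][r["region"]].mean(0))
            r=[r for r in rs if P[n]["pixels"][r["region"]].mean(0)[1]<90 and P[n]["pixels"][r["region"]].mean(0)[1]>30][0]
        q=quad(r["region"]);Q[n,th]=q;print(n,th,q.tolist())
        z=.09 if th=="block" else .104
        X=np.array([atz(P[n],u,z) for u in q]);print(X, "sides",[np.linalg.norm(X[i]-X[(i+1)%4]) for i in range(4)])
for th in("jar_mid","round_mid"):
    a=bot.trace(P["side"],th)[0]["point"];b=bot.trace(P["top"],th)[0]["point"];print(th,tri(P["side"],a,P["top"],b))
E
```

```text
side block [[266.4920349121094, 179.63592529296875], [384.14312744140625, 187.34690856933594], [383.76214599609375, 381.62298583984375], [241.51290893554688, 370.2003479003906]]
[[ 0.449   0.2087  0.09  ]
 [ 0.7324  0.1773  0.09  ]
 [ 0.6499 -0.2826  0.09  ]
 [ 0.3972 -0.2547  0.09  ]] sides [np.float64(0.2851009609127427), np.float64(0.467222167482307), np.float64(0.2541943564599283), np.float64(0.46631035829496414)]
side [314.5, 209.7] [ 41.6262  74.4162 115.2334]
side [293.1, 165.0] [156.9456 177.5367 185.7517]
side [207.8, 158.9] [ 34.1654  37.4122 154.8959]
side board_mid [[282.5504455566406, 185.03988647460938], [345.0, 188.91683959960938], [345.0, 233.7633514404297], [278.0033874511719, 228.94212341308594]]
[[0.4868 0.1776 0.104 ]
 [0.6338 0.162  0.104 ]
 [0.6177 0.0319 0.104 ]
 [0.472  0.0485 0.104 ]] sides [np.float64(0.1478232343390191), np.float64(0.13114999496473795), np.float64(0.1466549603698328), np.float64(0.1299238701503183)]
top block [[241.37547302246094, 117.13726043701172], [431.09735107421875, 139.55784606933594], [419.09014892578125, 261.71484375], [225.6957092
[... 294 characters left out ...]
 [ 27.4746  29.681  140.9396]
top [270.1, 192.0] [ 37.2485  68.2573 101.6098]
top [176.4, 207.7] [153.6935 168.3727 160.4484]
top board_mid [[247.63232421875, 155.04957580566406], [302.87689208984375, 161.4746551513672], [293.70880126953125, 227.06777954101562], [239.16461181640625, 221.41268920898438]]
[[0.6315 0.1634 0.104 ]
 [0.6185 0.039  0.104 ]
 [0.4706 0.0581 0.104 ]
 [0.4817 0.1795 0.104 ]] sides [np.float64(0.1250663088978041), np.float64(0.14906534513570027), np.float64(0.12194133760078667), np.float64(0.15066035503199782)]
jar_mid (array([ 0.6564, -0.0541,  0.1281]), np.float64(0.011121146633419312))
round_mid (array([ 0.5414, -0.1621,  0.1047]), np.float64(0.0010115494460810755))
```

View pics/crop.png

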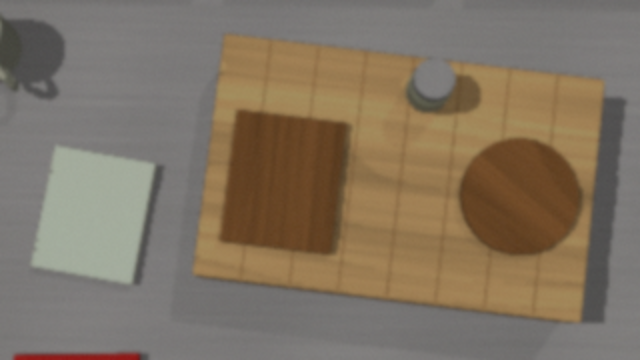

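The crop confirms the brown board at (270,191) in the top view, with aligned corners. Its outer edge is about 28 mm from the left edge of the block (yaw about -6.1°), so it needs about a 63 mm push to the left. First I'll turn the tool so both fingers push along the block's y.

```bash
python3 -m handwheel '[[0,0,0,0,0,0.0278],[0,0,0,0,0,0.0278],[0,0,0,0,0,0.0278],[0,0,0,0,0,0.0278],[0,0,0,0,0,0.0278],[0,0,0,0,0,0.0278],[0,0,0,0,0,0.0278],[0,0,0,0,0,0.0278]]' 0 40; python3 -c "
from h import *
st()"
```

```text
clock: 2.0
position: [0.1732, 0.6005, 0.2313]
tool_rot: [-3.142, -0.0, 1.458]
force: [-0.8, 0.3, -1.1]
grip_width: 0.0426
t 2.0 pos [0.1732 0.6005 0.2313] rot [-3.142 -0.     1.458] F [-0.8  0.3 -1.1] w 0.0426
q [-1.591  0.541  0.31   1.613 -0.185  1.017 -1.338]
```

```bash
python3 -m handwheel '[[-1,0.78,0,0,0,0],[-1,0.78,0,0,0,0],[-1,0.78,0,0,0,0],[-1,0.78,0,0,0,0],[-1,0.78,0,0,0,0],[-1,0.78,0,0,0,0],[-1,0.78,0,0,0,0],[-1,0.78,0,0,0,0]]'; python3 -c "
from h import *
st()"; python3 -m handwheel '[[-1,0.78,0,0,0,0],[-1,0.78,0,0,0,0],[-1,0.78,0,0,0,0],[-1,0.78,0,0,0,0],[-1,0.78,0,0,0,0],[-1,0.78,0,0,0,0],[-1,0.78,0,0,0,0]]';  python3 -c "
from h import *
st()"
```

```text
clock: 3.0
position: [0.3074, 0.3841, 0.2315]
tool_rot: [3.141, -0.0, 1.463]
force: [-0.4, -0.6, 1.0]
grip_width: 0.0427
t 3.0 pos [0.3074 0.3841 0.2315] rot [ 3.141 -0.     1.463] F [-0.4 -0.6  1. ] w 0.0427
q [-1.305  0.327  0.365  1.957 -0.149  0.883 -0.97 ]
clock: 3.88
position: [0.4244, 0.1955, 0.2315]
tool_rot: [3.141, -0.0, 1.464]
force: [0.4, -0.6, -0.3]
grip_width: 0.0432
t 3.875 pos [0.4244 0.1955 0.2315] rot [ 3.141 -0.     1.464] F [ 0.4 -0.6 -0.3] w 0.0432
q [-0.923  0.293  0.45   2.018 -0.166  0.865 -0.489]
```

```bash
python3 -m handwheel '[[-0.98,0.78,0,0,0,0],[-0.98,0.78,0,0,0,0],[-0.98,0.78,0,0,0,0],[-0.98,0.78,0,0,0,0],[-0.98,0.78,0,0,0,0],[-0.98,0.78,0,0,0,0],[-0.98,0.78,0.6,0,0,0],[0,0,1,0,0,0]]'; python3 -c "
from h import *
st()"; python3 -m handwheel '[[0,0,1,0,0,0],[0,0,1,0,0,0],[0,0,1,0,0,0],[0,0,0.8,0,0,0],[0,0,0,0,0,0]]';  python3 -c "
from h import *
st()
for n in('side','top'):
    p=bot.grab_frame(n);x=p['pixels'];u=proj(p,[.541,.03,.1])[0].astype(int);cv2.imwrite(f'pics/{n}1.png',cv2.resize(x[max(0,u[1]-100):u[1]+100,u[0]-130:u[0]+130],None,fx=3,fy=3))
"
```

```text
clock: 4.88
position: [0.5424, 0.009, 0.1914]
tool_rot: [3.139, 0.0, 1.461]
force: [0.0, 0.4, -0.2]
grip_width: 0.0424
t 4.875 pos [0.5424 0.009  0.1914] rot [3.139 0.    1.461] F [ 0.   0.4 -0.2] w 0.0424
q [-0.464  0.48   0.464  1.879 -0.279  0.844  0.031]
clock: 5.5
position: [0.5405, 0.0111, 0.0954]
tool_rot: [-3.14, 0.001, 1.463]
force: [0.7, -0.2, 1.1]
grip_width: 0.0429
t 5.5 pos [0.5405 0.0111 0.0954] rot [-3.140e+00  1.000e-03  1.463e+00] F [ 0.7 -0.2  1.1] w 0.0429
q [-0.402  0.619  0.38   1.946 -0.366  0.646  0.102]
```

View pics/side1.png

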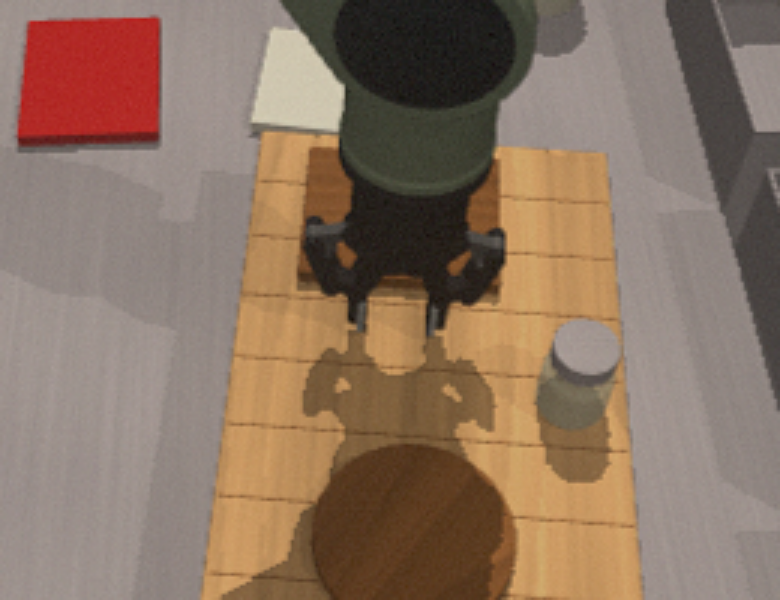

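View pics/top1.png

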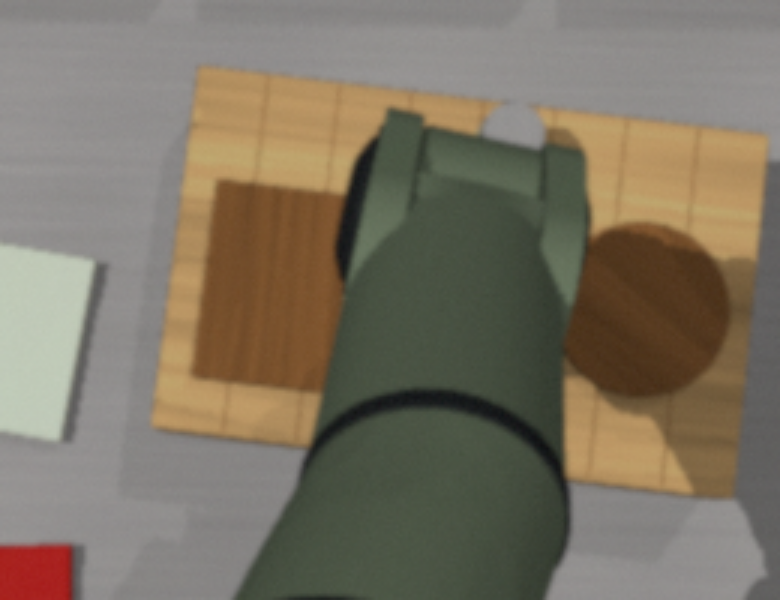

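```bash
python3 -m handwheel '[[0.4,0,0.14,0,0,0],[0.4,0,0,0,0,0],[0.4,0,0,0,0,0],[0.4,0,0,0,0,0],[0.4,0,0,0,0,0],[0.4,0,0,0,0,0],[0.4,0,0,0,0,0],[0,0,0,0,0,0]]';  cat > bd.py <<'E'
from m import *
Bc=np.array([.56,-.022]);a=-np.radians(6.15);Bx=np.array([np.cos(a),np.sin(a)]);By=np.array([-np.sin(a),np.cos(a)])
def blk(X): d=np.atleast_2d(X)[:,:2]-Bc; return np.c_[d@Bx,d@By]
def board(names=("top","side"),tag=None,z=.104):
    for n in names:
        p=bot.grab_frame(n)
        if tag: cv2.imwrite(f"pics/{n}_{tag}.png",p["pixels"])
        for r in bot.trace(p,"board_mid"):
            c=p["pixels"][r["region"]].mean(0)
            if 30<c[1]<100:
                q=quad(r["region"]);X=np.array([atz(p,u,z) for u in q]);print(n,r["score"],"blockframe",blk(X).round(4).tolist());break
E
python3 -c "
from bd import *
st(); board(('top',),'2')"
```

```text
clock: 6.6
position: [0.5487, 0.0818, 0.0927]
tool_rot: [-3.141, -0.0, 1.465]
force: [-0.8, 0.2, 0.4]
grip_width: 0.0428
t 6.6 pos [0.5487 0.0818 0.0927] rot [-3.141 -0.     1.465] F [-0.8  0.2  0.4] w 0.0428
q [-0.528  0.641  0.386  1.913 -0.377  0.659 -0.015]
top 0.91 blockframe [[-0.2298, 0.2612], [-0.3285, 0.2622], [-0.3604, 0.3858], [-0.2514, 0.4016]]
```

View pics/top_2.png

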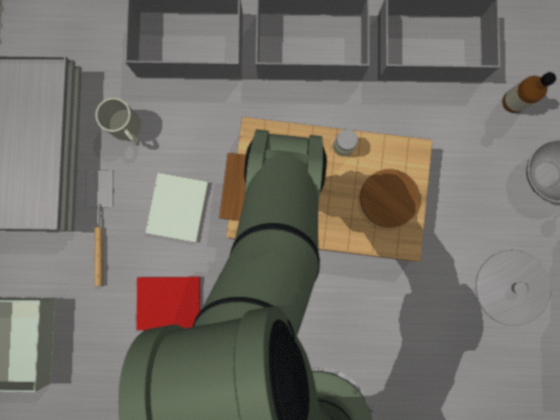

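```bash
python3 -c "
from bd import *
p=bot.grab_frame('top');x=p['pixels'];cv2.imwrite('pics/c3.png',cv2.resize(x[110:270,190:330],None,fx=5,fy=3.7)) if 0 else cv2.imwrite('pics/c3.png',cv2.resize(x[130:250,200:300],None,fx=5,fy=5))
print(blk(np.array([atz(p,u,.104) for u in [(229,154),(220,218),(224.5,186)]])), blk([.5487,.0818]))"
```

```text
[[ 0.0486  0.2338]
 [-0.097   0.2353]
 [-0.0246  0.2346]] [[-0.0224  0.102 ]]
```

View pics/c3.png

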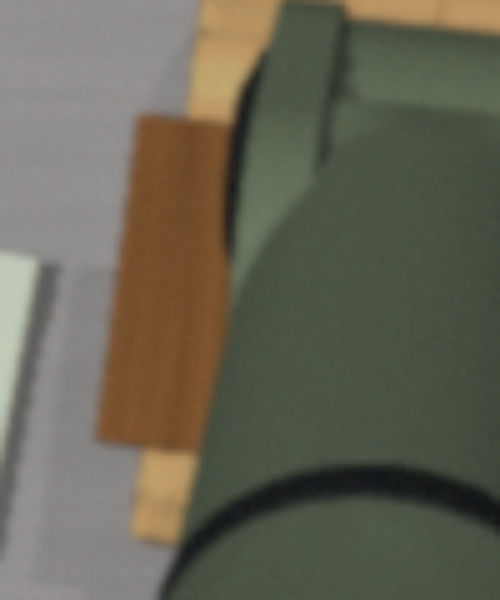

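```bash
python3 -m handwheel '[[0.25,0,0,0,0,0],[0.25,0,0,0,0,0],[0.24,0,0,0,0,0],[0,0,0,0,0,0],[-0.6,0,0,0,0,0],[-0.6,0,-1,0,0,0],[0,0,-1,0,0,0],[0,0,-1,0,0,0]]'; python3 -c "
from h import *
st()"; python3 -m handwheel '[[-0.9,-0.9,-1,0,0,0],[-0.9,-0.9,-1,0,0,0],[-0.9,-0.9,-0.6,0,0,0]]'; python3 -c "
from bd import *
st()
for n in('side','top'):
    p=bot.grab_frame(n);x=p['pixels'];cv2.imwrite(f'pics/{n}_4.png',x)"
```

```text
clock: 7.75
position: [0.5472, 0.0677, 0.1686]
tool_rot: [-3.141, 0.0, 1.462]
force: [-0.3, -0.4, 0.8]
grip_width: 0.0428
t 7.75 pos [0.5472 0.0677 0.1686] rot [-3.141  0.     1.462] F [-0.3 -0.4  0.8] w 0.0428
q [-0.557  0.527  0.456  1.874 -0.31   0.81  -0.048]
clock: 8.12
position: [0.4722, 0.0076, 0.2337]
tool_rot: [3.141, -0.0, 1.462]
force: [0.3, -0.1, 0.7]
grip_width: 0.0424
t 8.125 pos [0.4722 0.0076 0.2337] rot [ 3.141 -0.     1.462] F [ 0.3 -0.1  0.7] w 0.0424
q [-0.569  0.309  0.534  2.007 -0.204  0.876 -0.034]
```

View pics/top_4.png

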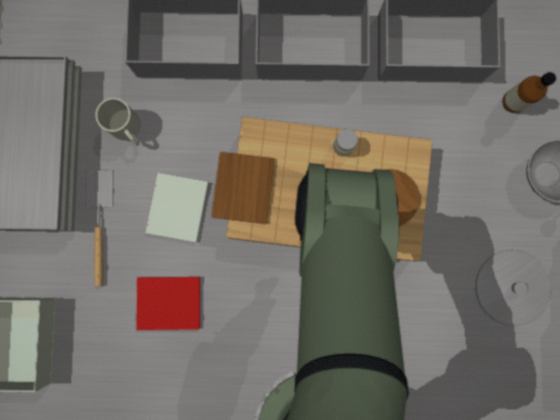

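View pics/side_4.png

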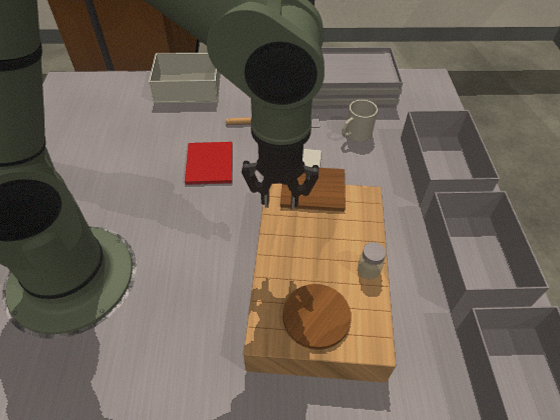

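```bash
cat > kin.py <<'E'
import numpy as np
from scipy.optimize import least_squares
from scipy.spatial.transform import Rotation as Ro
D=[([-1.36,.522,-.036,1.6,.021,1.021,-.113],[.1732,.6002,.2307],[-3.141,0,2.861]),
([-1.591,.541,.31,1.613,-.185,1.017,-1.338],[.1732,.6005,.2313],[-3.142,0,1.458]),
([-1.305,.327,.365,1.957,-.149,.883,-.97],[.3074,.3841,.2315],[3.141,0,1.463]),
([-.923,.293,.45,2.018,-.166,.865,-.489],[.4244,.1955,.2315],[3.141,0,1.464]),
([-.464,.48,.464,1.879,-.279,.844,.031],[.5424,.009,.1914],[3.139,0,1.461]),
([-.402,.619,.38,1.946,-.366,.646,.102],[.5405,.0111,.0954],[-3.14,.001,1.463]),
([-.528,.641,.386,1.913,-.377,.659,-.015],[.5487,.0818,.0927],[-3.141,0,1.465]),
([-.557,.527,.456,1.874,-.31,.81,-.048],[.5472,.0677,.1686],[-3.141,0,1.462]),
([-.569,.309,.534,2.007,-.204,.876,-.034],[.4722,.0076,.2337],[3.141,0,1.462])]
def rz(a):c,s=np.cos(a),np.sin(a);return np.array([[c,-s,0],[s,c,0],[0,0,1]])
def ry(a):c,s=np.cos(a),np.sin(a);return np.array([[c,0,s],[0,1,0],[-s,0,c]])
import itertools
def fk(q,p,S,full=False):
    b0,d1,L1,L2,L3,b7,a1,a2,a3=p
    q=np.array(q)*S
    R=rz(q[0]+b0);x=R@[a1,0,d1];pts=[x]
    R=R@ry(q[1]);x=x+R@[0,0,L1];R=R@rz(q[2]);x=x+R@[a2,0,0];pts.append(x)
    R=R@ry(q[3]);x=x+R@[-a2,0,0];R=R@rz(q[4]);x=x+R@[0,0,L2];pts.append(x)
    R=R@ry(q[5]);x=x+R@[a3,0,0];R=R@rz(q[6]+b7);x=x+R@[0,0,L3]
    return (x,R,pts) if full else (x,R)
def res(p,S):
    o=[]
    for q,x,e in D:
        X,R=fk(q,p,S);Rt=Ro.from_euler('xyz',e).as_matrix()
        o+=list((X-x)*5)+list(((Ro.from_matrix(R.T@Rt)).as_rotvec()))
    return np.array(o)
if __name__=="__main__":
    best=None
    for s1,s3,s5,s7 in itertools.product([1,-1],repeat=4):
        S=np.array([s1,1,s3,1,s5,1,s7.__int__()])
        for b0 in(0,1.5,3,-1.5):
            for b7 in (0,1.5,3,-1.5):
                r=least_squares(res,[b0,.33,.42,.45,.25,b7,0,0,0],args=(S,),max_nfev=60)
                if best is None or r.cost<best[0]:best=(r.cost,S,r.x)
    print(best); rr=res(best[2],best[1]).reshape(-1,6);print(abs(rr).max(0))
    np.savez("kin.npz",S=best[1],p=best[2])
E
time python3 kin.py
python3 -c "
from bd import *
p=[bot.grab_frame(n) for n in('top','side')]
for pp in p:
    r=[r for r in bot.trace(pp,'board_mid') if 40<pp['pixels'][r['region']].mean(0)[1]<100]
    for k in r[:1]:
        q=quad(k['region']);print(q.tolist());print(blk(np.array([atz(pp,u,.104) for u in q])))
print('block'); q=quad(bot.trace(p[0],'block')[0]['region']);print(q,blk(np.array([atz(p[0],u,.09) for u in q])))
"
```

```text
(np.float64(0.002625194349887365), array([-1,  1, -1,  1, -1,  1, -1]), array([-0.09176879, -0.03637616,  0.52449501,  0.40232117, -0.02520342,
        1.47871718, -0.01439642,  0.00663972, -0.02634705]))
[0.02517257 0.02705108 0.02260914 0.00123037 0.0010045  0.00091067]
[[218.8281707763672, 151.8045196533203], [273.43267822265625, 158.21397399902344], [265.43115234375, 223.6273193359375], [210.99151611328125, 216.30548095703125]]
[[ 0.0508  0.2572]
 [ 0.051   0.1335]
 [-0.0973  0.1334]
 [-0.0956  0.2557]]
[[325.77960205078125, 168.00912475585938], [343.4054870605469, 169.47178649902344], [345.5425109863281, 210.52943420410156], [296.1527404785156, 208.33277893066406]]
[[ 0.0076  0.2556]
 [ 0.0507  0.2544]
 [ 0.0538  0.1252]
 [-0.0584  0.1222]]
block
[[240.9345 117.3809]
 [430.6719 140.5758]
 [418.1626 265.1076]
 [229.2427 237.4694]] [[ 0.1389  0.2193]
 [ 0.1374 -0.2179]
 [-0.1479 -0.2168]
 [-0.1372  0.2107]]
real	0m23.157s
user	0m23.294s
sys	0m0.081s
```

```bash
cat > kin2.py <<'E'
from kin import *
S=np.array([-1,1,-1,1,-1,1,-1])
# params: b0,b7,d1,L1,L2,L3, x/y offsets at each link
def fk2(q,p,full=False):
    b0,b7,d1,L1,L2,L3=p[:6];o=np.array(p[6:]).reshape(5,2)
    q=np.array(q)*S
    R=rz(q[0]+b0);x=R@[o[0,0],o[0,1],d1];pts=[x]
    R=R@ry(q[1])@rz(q[2]);x=x+R@[o[1,0],o[1,1],L1];pts.append(x)
    R=R@ry(q[3])@rz(q[4]);x=x+R@[o[2,0],o[2,1],L2];pts.append(x)
    R=R@ry(q[5]);x=x+R@[o[3,0],o[3,1],0]
    R=R@rz(q[6]+b7);x=x+R@[o[4,0],o[4,1],L3]
    return (x,R,pts) if full else (x,R)
def res2(p,L30):
    o=[]
    for q,x,e in D:
        X,R=fk2(q,p);Rt=Ro.from_euler('xyz',e).as_matrix()
        o+=list((X-x)*1000)+list(Ro.from_matrix(R.T@Rt).as_rotvec()*1000)
    return np.r_[o,np.array(p[6:])*10,(p[5]-L30)*50]
if __name__=="__main__":
    for L30 in(.2,.25,.3,.35,.4):
        r=least_squares(res2,[-.092,1.479,.3,.45,.42,L30]+[0]*10,args=(L30,))
        rr=r.fun[:len(D)*6].reshape(-1,6);print(L30,r.cost,np.round(r.x,3).tolist(),abs(rr).max(0).round(1))
        np.savez(f"kin_{L30}.npz",p=r.x)
E
python3 kin2.py
```

```text
0.2 4.0562549923501265 [0.003, 1.573, 0.193, 0.529, 0.421, 0.2, 0.001, -0.022, 0.0, -0.038, -0.001, -0.0, 0.001, -0.0, -0.0, -0.0] [0.4 0.3 0.2 1.3 1.  0.9]
0.25 4.057103938745959 [0.003, 1.573, 0.242, 0.529, 0.42, 0.25, 0.001, -0.022, 0.0, -0.038, -0.001, -0.001, 0.001, -0.001, 0.0, -0.0] [0.3 0.3 0.2 1.3 1.  0.9]
0.3 4.072677530839202 [0.003, 1.574, 0.291, 0.529, 0.42, 0.3, 0.001, -0.021, 0.0, -0.038, -0.002, -0.001, 0.001, -0.001, 0.0, -0.0] [0.3 0.3 0.2 1.3 1.  0.9]
0.35 4.102975964802289 [0.004, 1.574, 0.34, 0.529, 0.42, 0.35, 0.001, -0.021, 0.0, -0.038, -0.002, -0.001, 0.001, -0.001, 0.0, -0.0] [0.3 0.3 0.2 1.3 1.  0.9]
0.4 4.147999436799038 [0.004, 1.575, 0.39, 0.529, 0.419, 0.4, 0.001, -0.021, -0.0, -0.038, -0.003, -0.001, 0.001, -0.001, 0.0, -0.0] [0.3 0.4 0.2 1.3 1.  0.9]
```

```bash
cat > feas.py <<'E'
from kin2 import *
import sys
lo=np.array([-2.91,-.3,-1.5,.17,-1.26,.16,-2.52]);hi=np.array([2.91,2.13,1.42,2.43,4.41,1.93,2.52])
Bc=np.array([.56,-.022,0]);a=-np.radians(6.15);RB=rz(a)
def pose(phi,psi,spin,dist=.095,off=.007,xo=-.023,tilt=0,piv=.132):
    """tool pose gripping board at board angle phi (deg), in-plane yaw psi, spin 0/1"""
    f=np.radians(phi)
    u=np.array([0,np.cos(f),np.sin(f)]);n=np.array([0,-np.sin(f),np.cos(f)]);X=np.array([1.,0,0])
    P=np.array([xo,piv,.09])+dist*u+off*n
    c,s=np.cos(np.radians(psi)),np.sin(np.radians(psi))
    z=-(c*u)+s*X;      # tool z; psi>0: approaching with +x component
    y=n*(1 if spin==0 else -1)
    R=np.c_[np.cross(y,z),y,z]
    if tilt: R=R@Ro.from_rotvec([np.radians(tilt)*(1),0,0]).as_matrix()
    return Bc+RB@P,RB@R
def ik(x,R,p,q0=None,n=25,rng=np.random.default_rng(0)):
    best=None
    starts=([q0] if q0 is not None else [])+[lo+rng.random(7)*(hi-lo) for _ in range(n)]
    mid=(lo+hi)/2
    for s in starts:
        def fn(q):
            X,Q=fk2(q,p);return np.r_[(X-x)*10,Ro.from_matrix(Q.T@R).as_rotvec()*2]
        r=least_squares(fn,np.clip(s,lo+.02,hi-.02),bounds=(lo,hi),max_nfev=60)
        if best is None or r.cost<best[0]-1e-12:best=(r.cost,r.x)
        if r.cost<1e-8:break
    return best
if __name__=="__main__":
    for L30 in(.25,.35):
        p=np.load(f"kin_{L30}.npz")["p"]
        for spin in(0,1):
            for psi in(0,25,45):
                out=[]
                for phi in(0,15,30,45,60,90,120,140,150):
                    x,R=pose(phi,psi,spin);c,q=ik(x,R,p,n=8);out.append((phi,"ok" if c<1e-7 else f"{np.sqrt(2*c):.2f}"))
                print(L30,spin,psi,out,flush=True)
E
time python3 feas.py
```

```text
0.25 0 0 [(0, 'ok'), (15, 'ok'), (30, '0.00'), (45, 'ok'), (60, 'ok'), (90, 'ok'), (120, 'ok'), (140, 'ok'), (150, '0.00')]
0.25 0 25 [(0, 'ok'), (15, 'ok'), (30, 'ok'), (45, 'ok'), (60, '0.76'), (90, 'ok'), (120, '0.01'), (140, 'ok'), (150, 'ok')]
0.25 0 45 [(0, 'ok'), (15, 'ok'), (30, '0.03'), (45, 'ok'), (60, 'ok'), (90, '0.00'), (120, 'ok'), (140, 'ok'), (150, 'ok')]
0.25 1 0 [(0, 'ok'), (15, 'ok'), (30, 'ok'), (45, 'ok'), (60, 'ok'), (90, 'ok'), (120, 'ok'), (140, 'ok'), (150, 'ok')]
0.25 1 25 [(0, 'ok'), (15, 'ok'), (30, 'ok'), (45, 'ok'), (60, 'ok'), (90, 'ok'), (120, '0.01'), (140, 'ok'), (150, 'ok')]
0.25 1 45 [(0, 'ok'), (15, 'ok'), (30, 'ok'), (45, 'ok'), (60, 'ok'), (90, 'ok'), (120, 'ok'), (140, 'ok'), (150, 'ok')]
0.35 0 0 [(0, 'ok'), (15, 'ok'), (30, 'ok'), (45, 'ok'), (60, '0.01'), (90, '0.00'), (120, '0.15'), (140, 'ok'), (150, 'ok')]
0.35 0 25 [(0, 'ok'), (15, 'ok'), (30, 'ok'), (45, 'ok'), (60, 'ok'), (90, 'ok'), (120, '0.04'), (140, 'ok'), (150, 'ok')]
0.35 0 45 [(0, 'ok'), (15, 'ok'), (30, 'ok'), (45, 'ok'), (60, 'ok'), (90, 'ok'), (120, '0.23'), (140, '0.23'), (150, '0.02')]
0.35 1 0 [(0, 'ok'), (15, 'ok'), (30, 'ok'), (45, 'ok'), (60, '0.00'), (90, 'ok'), (120, 'ok'), (140, 'ok'), (150, 'ok')]
0.35 1 25 [(0, 'ok'), (15, 'ok'), (30, 'ok'), (45, 'ok'), (60, 'ok'), (90, 'ok'), (120, 'ok'), (140, 'ok'), (150, 'ok')]
0.35 1 45 [(0, 'ok'), (15, 'ok'), (30, 'ok'), (45, 'ok'), (60, 'ok'), (90, 'ok'), (120, '0.23'), (140, '0.14'), (150, '0.02')]
real	0m17.322s
user	0m17.738s
sys	0m0.050s
```

```bash
cat > track.py <<'E'
from feas import *
from scipy.spatial.transform import Slerp
def local(x,R,p,q0):
    def fn(q):
        X,Q=fk2(q,p);return np.r_[(X-x)*10,Ro.from_matrix(Q.T@R).as_rotvec()*2,(q-q0)*.003]
    r=least_squares(fn,np.clip(q0,lo+1e-4,hi-1e-4),bounds=(lo-1e-3,hi+1e-3),max_nfev=40)
    X,Q=fk2(r.x,p);return r.x,np.linalg.norm(X-x),np.linalg.norm(Ro.from_matrix(Q.T@R).as_rotvec())
def track(q,p,way,verbose=True,ds=.02,da=8):
    x0,R0=fk2(q,p)
    for name,x,R in way:
        n=int(max(np.linalg.norm(x-x0)/ds,np.degrees(np.linalg.norm(Ro.from_matrix(R0.T@R).as_rotvec()))/da))+1
        sl=Slerp([0,1],Ro.from_matrix([R0,R]));mj=0;ex=er=0
        for i in range(1,n+1):
            s=i/n;qn,e1,e2=local(x0+s*(x-x0),sl(s).as_matrix(),p,q);mj=max(mj,abs(qn-q).max());q=qn;ex=max(ex,e1);er=max(er,e2)
        x0,R0=x,R
        m=np.minimum(q-lo,hi-q)
        print(f"{name:10s} q {np.round(q,2).tolist()} err {ex*1000:.0f}mm {np.degrees(er):.0f}deg minmargin j{m.argmin()+1} {m.min():.2f} step {mj:.2f} lowest wrist z {fk2(q,p,True)[2][2][2]:.2f}")
    return q
if __name__=="__main__":
    q0=np.array([-.569,.309,.534,2.007,-.204,.876,-.034])
    for L30 in(.25,.35):
        p=np.load(f"kin_{L30}.npz")["p"]
        for spin in(1,0):
          for psi in(0,30):
            print("L3",L30,"spin",spin,"psi",psi)
            x,R=fk2(q0,p)
            _,Rd=pose(90,psi,spin); 
            w=[("up",x+[0,0,.05],R),("spin",x+[0,0,.05],Rd)]
            xa,Ra=pose(0,psi,spin,dist=.21); xb,Rb=pose(0,psi,spin)
            w+=[("left",np.r_[xa[:2]+[0,.03],.30],Rd)]
            w+=[(f"t{f}",xa+[0,.03,(.2*(f+10)/90 if f else .0)],pose(f,psi,spin)[1]) for f in (60,30,0)]
            w+=[("in",xb,Rb)]+[(f"phi{f}",)+pose(f,psi,spin) for f in (15,30,45,60,75,90,105,120,135,150)]
            track(q0,p,w)
E
python3 track.py
```

```text
L3 0.25 spin 1 psi 0
up         q [-0.6, 0.24, 0.56, 1.94, -0.15, 1.0, -0.08] err 0mm 0deg minmargin j4 0.49 step 0.04 lowest wrist z 0.53
spin       q [-0.38, 0.22, 0.29, 1.93, -0.07, 1.0, 1.4] err 0mm 0deg minmargin j4 0.50 step 0.12 lowest wrist z 0.53
left       q [-0.75, 0.55, 0.19, 1.38, -0.1, 1.21, 0.91] err 0mm 0deg minmargin j6 0.72 step 0.05 lowest wrist z 0.55
t60        q [-0.92, 0.78, 0.31, 1.21, 0.15, 1.54, 0.78] err 0mm 0deg minmargin j6 0.39 step 0.08 lowest wrist z 0.47
t30        q [-1.0, 1.07, 0.41, 1.07, 0.34, 1.83, 0.76] err 0mm 0deg minmargin j6 0.10 step 0.08 lowest wrist z 0.31
t0         q [-1.22, 1.71, 1.36, 0.94, -0.09, 1.93, 1.3] err 1mm 0deg minmargin j6 -0.00 step 0.42 lowest wrist z 0.10
in         q [-1.27, 1.72, 1.34, 1.35, -0.09, 1.57, 1.32] err 0mm 0deg minmargin j3 0.08 step 0.06 lowest wrist z 0.10
phi15      q [-1.27, 1.56, 1.33, 1.42, -0.2, 1.48, 1.35] err 0mm 0deg minmargin j3 0.09 step 0.08 lowest wrist z 0.19
phi30      q [-1.27, 1.4, 1.31, 1.51, -0.31, 1.38, 1.4] err 0mm 0deg minmargin j3 0.11 step 0.08 lowest wrist z 0.27
phi45      q [-1.2
[... 14491 characters left out ...]
.29, 0.59, 0.87, 2.18, 0.26, 0.29, -2.42] err 0mm 0deg minmargin j7 0.10 step 0.11 lowest wrist z 0.48
phi90      q [-0.89, 0.37, 0.54, 2.25, 0.44, 0.16, -2.52] err 2mm 2deg minmargin j7 -0.00 step 0.29 lowest wrist z 0.49
phi105     q [0.24, 0.34, -0.52, 2.23, 0.6, 0.16, -2.52] err 7mm 6deg minmargin j6 -0.00 step 0.63 lowest wrist z 0.50
phi120     q [0.95, 0.65, -1.13, 2.23, 0.84, 0.16, -2.52] err 9mm 7deg minmargin j6 -0.00 step 0.45 lowest wrist z 0.45
phi135     q [1.22, 1.03, -1.3, 2.23, 1.06, 0.16, -2.52] err 8mm 7deg minmargin j6 -0.00 step 0.19 lowest wrist z 0.37
phi150     q [1.37, 1.38, -1.34, 2.24, 1.24, 0.16, -2.52] err 5mm 4deg minmargin j6 -0.00 step 0.18 lowest wrist z 0.28
```

The push left the board overhanging the left edge by about 36 mm, with inner edge y'=0.132, outer edge y'=0.256 and centre x'=-0.023 in the block frame. The round board and the jar have not moved. Next: raise the tool, spin it, then carry it to the left of the block.

```bash
python3 -m handwheel '[[0,0,-1,0,0,0.0278],[0,0,-1,0,0,0.0278],[0,0,-0.6,0,0,0.0278],[0,0,0,0,0,0.0278],[0,0,0,0,0,0.0278],[0,0,0,0,0,0.0278],[0,0,0,0,0,0.0278],[0,0,0,0,0,0.0278]]' -0.18 25; python3 -m handwheel '[[0,0,0,0,0,0.0278],[0,0,0,0,0,0]]';python3 -c "
from feas import *
from h import st
s=st();x=np.array(s['position'])
R=Ro.from_euler('xyz',s['tool_rot']).as_matrix()
t=Bc+RB@np.array([-.023,.33,.30]);print(t,(R.T@(t-x))/.025, fk2(s['qpos'],np.load('kin_0.3.npz')['p'])[0])"
```

```text
clock: 9.48
position: [0.4733, 0.0096, 0.2974]
tool_rot: [3.141, 0.001, 0.061]
force: [0.1, 0.9, 0.7]
grip_width: 0.0504
clock: 9.72
position: [0.4732, 0.0097, 0.2974]
tool_rot: [3.14, 0.001, -0.107]
force: [0.3, -0.6, 0.4]
grip_width: 0.0505
t 9.725 pos [0.4732 0.0097 0.2974] rot [ 3.14e+00  1.00e-03 -1.07e-01] F [ 0.3 -0.6  0.4] w 0.0505
q [-0.878  0.295  0.92   1.93  -0.269  1.047 -1.52 ]
[0.57248585 0.30856483 0.3       ] [  2.6683488  -12.31018436  -0.12137966] [0.47305048 0.01006097 0.29753189]
```

```bash
python3 -m handwheel '[[0.2,-0.95,0,0,0,0],[0.2,-0.95,0,0,0,0],[0.2,-0.95,0,0,0,0],[0.2,-0.95,0,0,0,0],[0.2,-0.95,0,0,0,0],[0.2,-0.95,0,0,0,0],[0.2,-0.95,0,0,0,0],[0.2,-0.95,0,0,0,0]]' ; python3 -m handwheel '[[0.22,-0.95,0,0,0,0],[0.22,-0.95,0,0,0,0],[0.22,-0.95,0,0,0,0],[0.2,-0.95,0,0,0,0],[0.2,-0.9,0,0,0,0],[0,0,0,-0.0278,0,0],[0,0,0,-0.0278,0,0],[0,0,0,-0.0278,0,0]]';  python3 -c "
from h import *
st()"; python3 -m handwheel '[[0,0,0,-0.0278,0,0],[0,0,0,-0.0278,0,0],[0,0,0,-0.0278,0,0],[0,0,0,-0.0278,0,0]]';  python3 -c "
from h import *
st()"
```

```text
clock: 10.72
position: [0.534, 0.1955, 0.2978]
tool_rot: [3.142, -0.0, -0.109]
force: [-0.1, 0.8, 0.3]
grip_width: 0.0505
clock: 11.72
position: [0.5726, 0.3093, 0.2981]
tool_rot: [2.612, -0.002, -0.108]
force: [-0.8, -0.1, -0.1]
grip_width: 0.0503
t 11.725 pos [0.5726 0.3093 0.2981] rot [ 2.612e+00 -2.000e-03 -1.080e-01] F [-0.8 -0.1 -0.1] w 0.0503
q [-1.153  0.894  0.884  1.186 -0.19   1.585 -2.058]
clock: 12.22
position: [0.5723, 0.3019, 0.2919]
tool_rot: [1.982, 0.007, -0.108]
force: [1.1, -1.9, -0.8]
grip_width: 0.0505
t 12.225 pos [0.5723 0.3019 0.2919] rot [ 1.982  0.007 -0.108] F [ 1.1 -1.9 -0.8] w 0.0505
q [-1.198  1.305  1.145  0.935 -0.045  1.922 -1.923]
```

```bash
cat >> kin.py <<'E'
D+=[([-.878,.295,.92,1.93,-.269,1.047,-1.52],[.4732,.0097,.2974],[3.14,.001,-.107]),
([-1.153,.894,.884,1.186,-.19,1.585,-2.058],[.5726,.3093,.2981],[2.612,-.002,-.108]),
([-1.198,1.305,1.145,.935,-.045,1.922,-1.923],[.5723,.3019,.2919],[1.982,.007,-.108])]
E
python3 - <<'E'
from kin2 import *
r=least_squares(res2,[-.092,1.479,.3,.45,.42,.3]+[0]*10,args=(.3,))
r=least_squares(res2,r.x,args=(r.x[5],));r=least_squares(res2,r.x,args=(r.x[5],))
print(r.x.round(3),abs(r.fun[:len(D)*6].reshape(-1,6)).max(0)); np.savez("kinf.npz",p=r.x)
E
python3 - <<'E'
from track import *
from h import st
p=np.load("kinf.npz")["p"];s=st();q=np.array(s["qpos"])
x,R=fk2(q,p)
def w(y,z,t): 
    return Bc+RB@np.array([-.023,y,z]),pose(t,0,0)[1]
track(q,p,[("a",*w(.30,.15,20)),("b",*w(.30,.097,20)),("in",*w(.2195,.097,20)),("T1",*pose(20,0,0))]+[(f"phi{f}",)+pose(f,0,0) for f in (30,45,60,75,90)]+[(f"phi{f}",)+pose(f,0,0,off=-.007,piv=.118) for f in (91,105,120,135,150)])
E
```

```text
[-0.00e+00  1.57e+00  3.20e-01  5.30e-01  4.21e-01  3.28e-01 -1.00e-03
 -2.10e-02  0.00e+00 -3.80e-02 -1.00e-03 -0.00e+00 -0.00e+00 -0.00e+00
  0.00e+00 -0.00e+00] [0.39099617 0.31724537 0.18152447 1.26759939 0.9616026  0.86052773]
t 12.225 pos [0.5723 0.3019 0.2919] rot [ 1.982  0.007 -0.108] F [ 1.1 -1.9 -0.8] w 0.0505
q [-1.198  1.305  1.145  0.935 -0.045  1.922 -1.923]
a          q [-1.21, 1.47, 1.09, 1.02, -0.11, 1.79, -2.04] err 0mm 0deg minmargin j6 0.14 step 0.02 lowest wrist z 0.26
b          q [-1.2, 1.53, 1.06, 0.99, -0.15, 1.77, -2.09] err 0mm 0deg minmargin j6 0.16 step 0.02 lowest wrist z 0.21
in         q [-1.23, 1.5, 1.06, 1.24, -0.13, 1.57, -2.05] err 0mm 0deg minmargin j3 0.36 step 0.06 lowest wrist z 0.21
T1         q [-1.23, 1.46, 1.08, 1.26, -0.11, 1.58, -2.02] err 0mm 0deg minmargin j3 0.34 step 0.02 lowest wrist z 0.24
phi30      q [-1.24, 1.34, 1.08, 1.35, -0.17, 1.47, -1.99] err 0mm 0deg minmargin j3 0.34 step 0.06 lowest wrist z 0.31
phi45      q [-1.22, 1.15, 1.07, 1.5, -0.25, 1.31, -1.91] err 0mm 0deg minmargin j3 0.35 step 0.09 lowest wrist z 0.39
phi60  
[... 245 characters left out ...]
[-0.87, 0.64, 0.86, 1.85, -0.6, 0.93, -1.41] err 0mm 0deg minmargin j3 0.56 step 0.12 lowest wrist z 0.51
phi91      q [-0.85, 0.63, 0.85, 1.85, -0.61, 0.93, -1.4] err 0mm 0deg minmargin j3 0.57 step 0.02 lowest wrist z 0.51
phi105     q [-0.6, 0.57, 0.71, 1.91, -0.81, 0.94, -1.11] err 0mm 0deg minmargin j5 0.45 step 0.15 lowest wrist z 0.50
phi120     q [-0.32, 0.6, 0.58, 1.94, -1.02, 1.05, -0.79] err 0mm 0deg minmargin j5 0.24 step 0.17 lowest wrist z 0.46
phi135     q [-0.07, 0.7, 0.46, 1.93, -1.18, 1.23, -0.53] err 0mm 0deg minmargin j5 0.08 step 0.14 lowest wrist z 0.39
phi150     q [0.13, 0.86, 0.35, 1.88, -1.25, 1.42, -0.36] err 0mm 0deg minmargin j5 0.01 step 0.11 lowest wrist z 0.31
```

```bash
cat > plan.py <<'E'
from track import *
from h import st
import json
def w(y,z,t,xo=-.023): return Bc+RB@np.array([xo,y,z]),pose(t,0,0)[1]
def rows(targets):
    """targets: list of (x,R,nrows) from measured pose; prints rows"""
    s=st();x=np.array(s["position"]);R=Ro.from_euler('xyz',s["tool_rot"]).as_matrix()
    print("block frame",(RB.T@(x-Bc)).round(4))
    for X,Q,n in targets:
        sl=Slerp([0,1],Ro.from_matrix([R,Q]));x0=x
        for i in range(1,n+1):
            xn=x0+(X-x0)*i/n;Rn=sl(i/n).as_matrix()
            print((np.r_[R.T@(xn-x)/.025,Ro.from_matrix(R.T@Rn).as_rotvec()/2/np.pi]).round(4).tolist());x,R=xn,Rn
        print('--')
E
python3 -c "
from plan import *
rows([(*w(.30,.20,20),4),(*w(.30,.093,20),5),(*w(.2195,.093,20),8)])"
```

```text
t 12.225 pos [0.5723 0.3019 0.2919] rot [ 1.982  0.007 -0.108] F [ 1.1 -1.9 -0.8] w 0.0505
q [-1.198  1.305  1.145  0.935 -0.045  1.922 -1.923]
block frame [-0.0225  0.3233  0.2919]
[0.0011, -0.7496, 0.5814, -0.0025, 0.0001, 0.0002]
[-0.0005, -0.7585, 0.5697, -0.0025, 0.0001, 0.0002]
[-0.002, -0.7673, 0.5578, -0.0025, 0.0001, 0.0002]
[-0.0036, -0.7759, 0.5458, -0.0025, 0.0001, 0.0002]
--
[-0.0, -0.8044, 0.2928, 0.0, 0.0, 0.0]
[-0.0, -0.8044, 0.2928, 0.0, -0.0, -0.0]
[-0.0, -0.8044, 0.2928, 0.0, 0.0, -0.0]
[-0.0, -0.8044, 0.2928, 0.0, 0.0, 0.0]
[-0.0, -0.8044, 0.2928, 0.0, -0.0, -0.0]
--
[0.0, 0.1377, 0.3782, 0.0, -0.0, -0.0]
[0.0, 0.1377, 0.3782, 0.0, 0.0, 0.0]
[0.0, 0.1377, 0.3782, 0.0, 0.0, 0.0]
[-0.0, 0.1377, 0.3782, 0.0, 0.0, 0.0]
[0.0, 0.1377, 0.3782, 0.0, 0.0, 0.0]
[0.0, 0.1377, 0.3782, 0.0, 0.0, 0.0]
[0.0, 0.1377, 0.3782, 0.0, 0.0, 0.0]
[0.0, 0.1377, 0.3782, 0.0, 0.0, 0.0]
--
```

```bash
python3 -m handwheel '[[0,-0.75,0.58,-0.0025,0,0],[0,-0.76,0.57,-0.0025,0,0],[0,-0.77,0.56,-0.0025,0,0],[0,-0.78,0.55,-0.0025,0,0],[0,-0.8,0.29,0,0,0],[0,-0.8,0.29,0,0,0],[0,-0.8,0.29,0,0,0],[0,-0.4,0.15,0,0,0]]'; python3 -c "
from plan import *
rows([(*w(.30,.093,20),2),(*w(.2195,.093,20),8)])
from h import *
for n in('side','top'):
    p=bot.grab_frame(n);x=p['pixels'];cv2.imwrite(f'pics/{n}_5.png',x)"
```

```text
clock: 13.22
position: [0.5696, 0.2775, 0.1266]
tool_rot: [1.922, 0.003, -0.11]
force: [0.2, 0.5, 0.5]
grip_width: 0.0505
t 13.225 pos [0.5696 0.2775 0.1266] rot [ 1.922  0.003 -0.11 ] F [0.2 0.5 0.5] w 0.0505
q [-1.201  1.498  1.074  1.008 -0.132  1.778 -2.06 ]
block frame [-0.0225  0.2988  0.1266]
[-0.0083, -0.6388, 0.2079, -0.0002, 0.0003, 0.0001]
[-0.0091, -0.639, 0.2072, -0.0002, 0.0003, 0.0001]
--
[0.0, 0.1377, 0.3782, 0.0, 0.0, 0.0]
[0.0, 0.1377, 0.3782, 0.0, 0.0, 0.0]
[0.0, 0.1377, 0.3782, 0.0, 0.0, 0.0]
[-0.0, 0.1377, 0.3782, 0.0, 0.0, 0.0]
[0.0, 0.1377, 0.3782, 0.0, -0.0, -0.0]
[0.0, 0.1377, 0.3782, 0.0, 0.0, 0.0]
[0.0, 0.1377, 0.3782, 0.0, -0.0, -0.0]
[0.0, 0.1377, 0.3782, 0.0, 0.0, 0.0]
--
```

View pics/side_5.png

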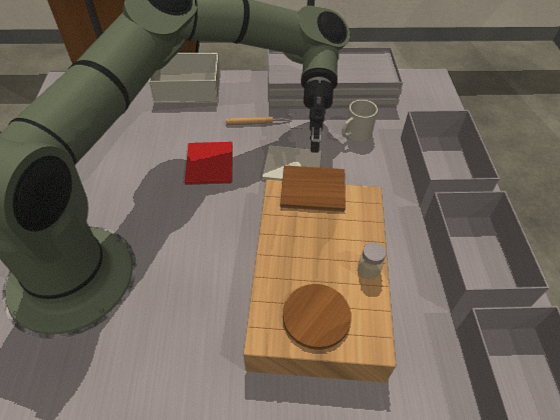

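View pics/top_5.png

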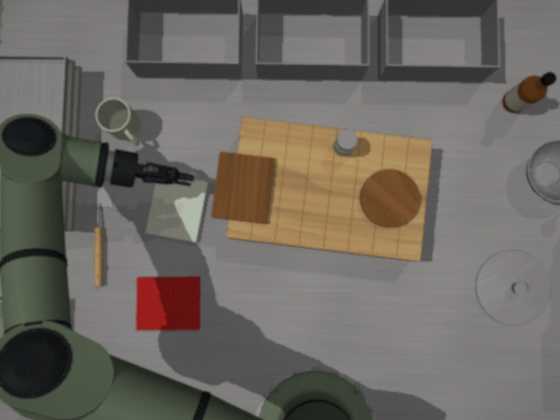

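```bash
python3 -m handwheel '[[0,-0.64,0.21,0,0,0],[0,-0.64,0.21,0,0,0],[0,0.14,0.38,0,0,0],[0,0.14,0.38,0,0,0],[0,0.14,0.38,0,0,0],[0,0.14,0.38,0,0,0]]'; python3 -c "
from plan import *
rows([(*w(.2195,.093,20),4)])
from h import *
for n in('side','top'):
    p=bot.grab_frame(n);x=p['pixels'];cv2.imwrite(f'pics/{n}_6.png',cv2.resize(x[110:250,220:400] if n=='side' else x[110:250,140:320],None,fx=4,fy=4))"
```

```text
clock: 14.08
position: [0.5653, 0.2378, 0.0949]
tool_rot: [1.923, 0.002, -0.11]
force: [-0.1, 0.1, -0.1]
grip_width: 0.0502
t 14.075 pos [0.5653 0.2378 0.0949] rot [ 1.923  0.002 -0.11 ] F [-0.1  0.1 -0.1] w 0.0502
q [-1.213  1.515  1.061  1.123 -0.145  1.663 -2.068]
block frame [-0.0226  0.2589  0.0949]
[-0.0029, 0.1179, 0.3762, -0.0001, 0.0001, 0.0]
[-0.0032, 0.1176, 0.3763, -0.0001, 0.0001, 0.0]
[-0.0035, 0.1173, 0.3764, -0.0001, 0.0001, 0.0]
[-0.0037, 0.1171, 0.3764, -0.0001, 0.0001, 0.0]
--
```

View pics/side_6.png

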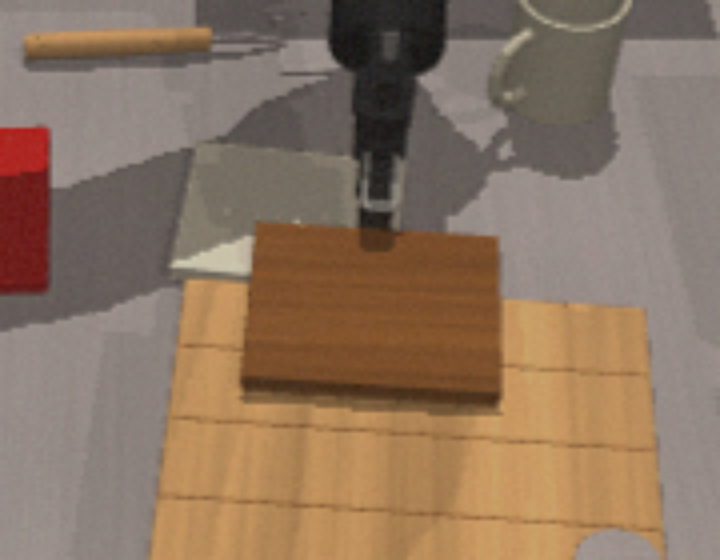

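View pics/top_6.png

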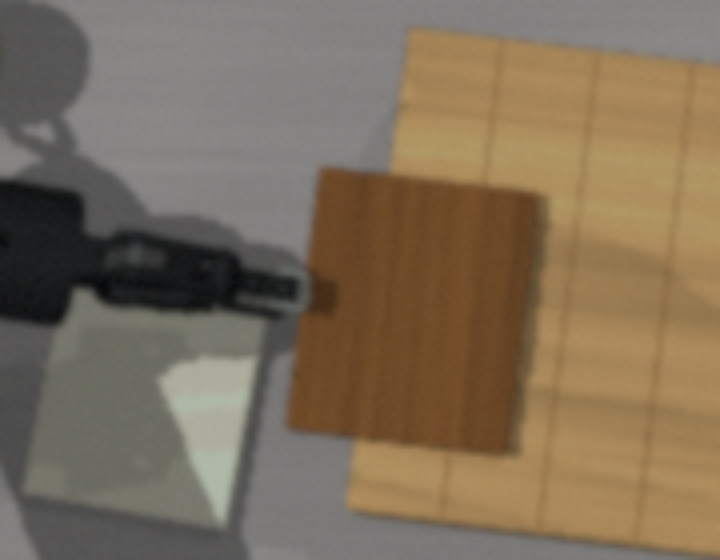

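```bash
python3 -m handwheel '[[0,0.12,0.38,0,0,0],[0,0.12,0.38,0,0,0],[0,0.12,0.38,0,0,0],[0,0.12,0.38,0,0,0],[0,0,0,0,0,0]]'; python3 -c "
from plan import *
rows([(*pose(20,0,0),5)])
from h import *
for n in('side',):
    p=bot.grab_frame(n);x=p['pixels'];cv2.imwrite(f'pics/{n}_7.png',cv2.resize(x[110:250,220:400] if n=='side' else x[110:250,140:320],None,fx=4,fy=4))"
```

```text
clock: 14.8
position: [0.5608, 0.1982, 0.0928]
tool_rot: [1.922, 0.002, -0.111]
force: [0.1, -0.6, 0.1]
grip_width: 0.0503
t 14.8 pos [0.5608 0.1982 0.0928] rot [ 1.922  0.002 -0.111] F [ 0.1 -0.6  0.1] w 0.0503
q [-1.222  1.502  1.061  1.236 -0.138  1.566 -2.051]
block frame [-0.0228  0.219   0.0928]
[-0.0021, 0.2731, -0.099, -0.0001, 0.0001, 0.0]
[-0.002, 0.2731, -0.0989, -0.0001, 0.0001, 0.0]
[-0.0019, 0.2732, -0.0988, -0.0001, 0.0001, 0.0]
[-0.0018, 0.2732, -0.0987, -0.0001, 0.0001, 0.0]
[-0.0017, 0.2733, -0.0985, -0.0001, 0.0001, 0.0]
--
```

View pics/side_7.png

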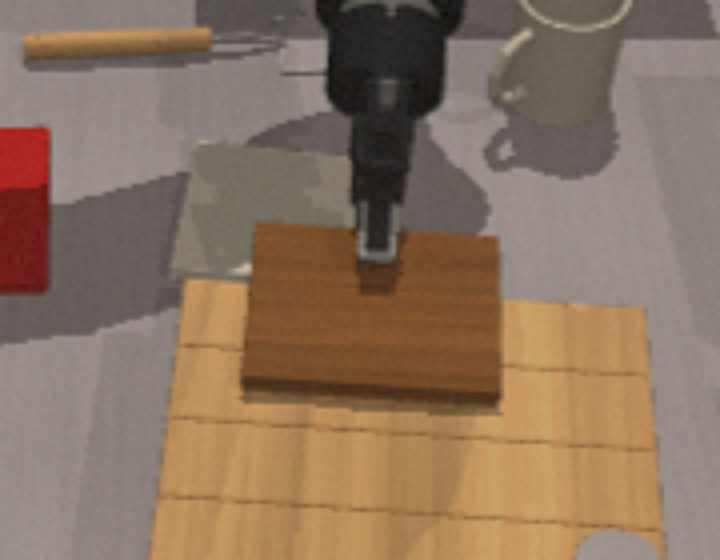

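```bash
python3 -m handwheel '[[0,0.27,-0.1,0,0,0],[0,0.27,-0.1,0,0,0],[0,0.27,-0.1,0,0,0],[0,0.27,-0.1,0,0,0],[0,0.27,-0.1,0,0,0],[0,0,0,0,0,0]]'; python3 -c "
from plan import *
rows([(*pose(20,0,0),1)])
from h import *
for n in('side',):
    p=bot.grab_frame(n);x=p['pixels'];cv2.imwrite(f'pics/{n}_8.png',cv2.resize(x[110:250,220:400] if n=='side' else x[110:250,140:320],None,fx=4,fy=4))"
```

```text
clock: 15.6
position: [0.5612, 0.1992, 0.1292]
tool_rot: [1.923, 0.001, -0.11]
force: [-0.6, -0.3, -0.4]
grip_width: 0.0503
t 15.6 pos [0.5612 0.1992 0.1292] rot [ 1.923e+00  1.000e-03 -1.100e-01] F [-0.6 -0.3 -0.4] w 0.0503
q [-1.23   1.458  1.084  1.251 -0.112  1.582 -2.021]
block frame [-0.0225  0.22    0.1292]
[-0.0193, 0.0095, 0.0447, -0.0005, 0.0005, 0.0001]
--
```

View pics/side_8.png

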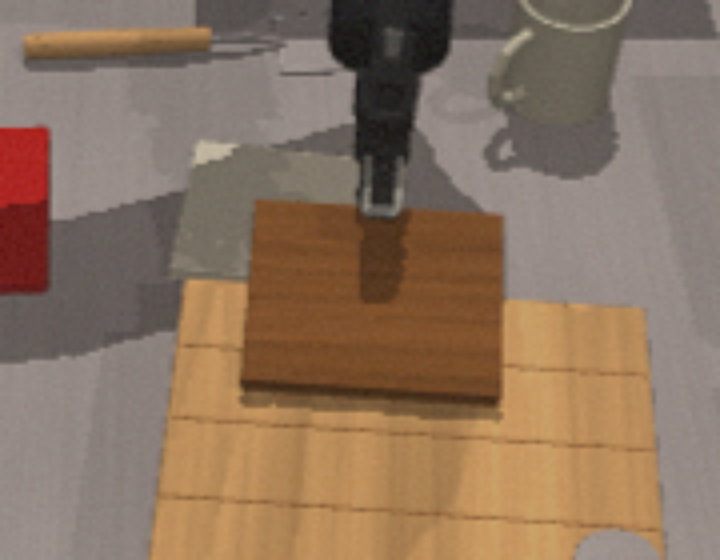

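The outer edge has risen (top edge from row 225 to 203 in the crop) and the inner edge has stayed put. Next I'll close gently on the board.

```bash
python3 -m handwheel '[[0,0,0,0,0,0],[0,0,0,0,0,0],[0,0,0,0,0,0],[0,0,0,0,0,0],[0,0,0,0,0,0]]' 1 25; python3 -c "
from plan import *
rows([(*pose(20,0,0),1)])
from h import *
for n in('side','top'):
    p=bot.grab_frame(n);x=p['pixels'];cv2.imwrite(f'pics/{n}_9.png',cv2.resize(x[110:250,220:400] if n=='side' else x[110:250,140:320],None,fx=4,fy=4))"
```

```text
clock: 16.27
position: [0.5611, 0.1989, 0.1288]
tool_rot: [1.922, 0.002, -0.11]
force: [-0.6, -1.3, 2.5]
grip_width: 0.0137
t 16.275 pos [0.5611 0.1989 0.1288] rot [ 1.922  0.002 -0.11 ] F [-0.6 -1.3  2.5] w 0.0137
q [-1.23   1.459  1.083  1.251 -0.112  1.582 -2.021]
block frame [-0.0226  0.2197  0.1288]
[-0.0158, 0.0205, 0.0289, -0.0004, 0.0005, 0.0001]
--
```

View pics/side_9.png

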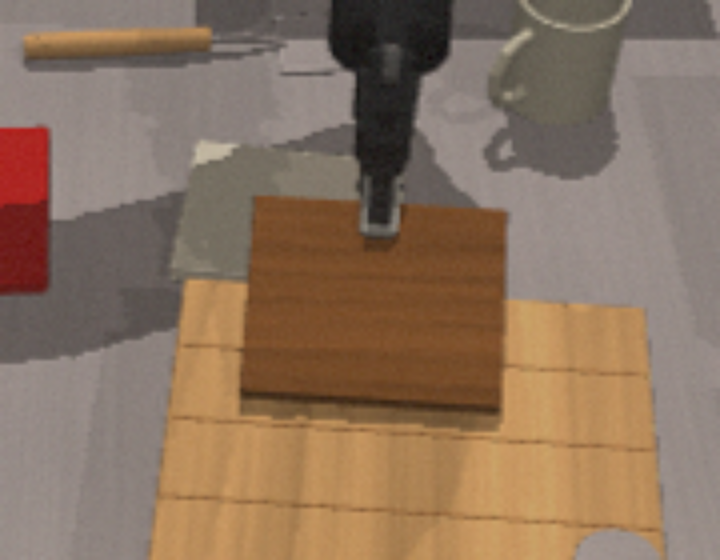

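View pics/top_9.png

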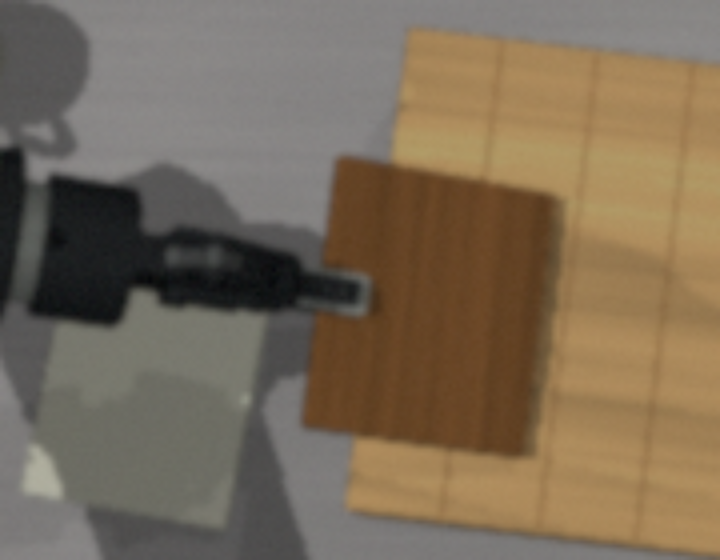

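```bash
python3 -c "
from plan import *
rows([(*pose(f,0,0,dist=.0945+.003*min(1,(f-20)/40),piv=.133),1) for f in (25,31,38,45,52,59,65,70)])"
```

```text
t 16.375 pos [0.5611 0.1989 0.1288] rot [ 1.922  0.002 -0.11 ] F [-0.2 -0.6  2.6] w 0.0135
q [-1.23   1.459  1.083  1.251 -0.112  1.582 -2.021]
block frame [-0.0226  0.2197  0.1288]
[-0.0156, 0.3384, 0.0341, 0.0135, 0.0005, 0.0001]
--
[0.0, 0.397, 0.0322, 0.0167, -0.0, -0.0]
--
[-0.0, 0.4652, 0.0417, 0.0194, 0.0, 0.0]
--
[0.0, 0.4677, 0.0419, 0.0194, 0.0, 0.0]
--
[-0.0, 0.4703, 0.042, 0.0194, -0.0, 0.0]
--
[0.0, 0.4728, 0.0422, 0.0194, 0.0, -0.0]
--
[-0.0, 0.4061, 0.0476, 0.0167, -0.0, 0.0]
--
[0.0, 0.3388, 0.0392, 0.0139, -0.0, 0.0]
--
```

```bash
python3 -m handwheel '[[0,0.335,0.03,0.0135,0,0],[0,0.4,0.032,0.0167,0,0],[0,0.465,0.042,0.0194,0,0],[0,0.468,0.042,0.0194,0,0],[0,0.47,0.042,0.0194,0,0],[0,0.473,0.042,0.0194,0,0],[0,0.406,0.048,0.0167,0,0],[0,0.339,0.039,0.0139,0,0]]'; python3 -c "
from plan import *
from h import *
for n in('side','top'):
    p=bot.grab_frame(n);x=p['pixels'];cv2.imwrite(f'pics/{n}_10.png',cv2.resize(x[70:250,200:400] if n=='side' else x[110:250,140:320],None,fx=4,fy=3.3))
rows([(*pose(f,0,0,dist=.0975,piv=.133),1) for f in (77,84,90)])"
```

```text
clock: 17.38
position: [0.5551, 0.1387, 0.1859]
tool_rot: [2.796, -0.0, -0.11]
force: [-5.3, 1.0, 21.0]
grip_width: 0.0138
t 17.475 pos [0.5553 0.1369 0.1866] rot [ 2.797e+00 -1.000e-03 -1.140e-01] F [-2.   4.5 23.1] w 0.0135
q [-1.098  0.833  1.004  1.709 -0.403  1.073 -1.701]
block frame [-0.0217  0.1575  0.1866]
[-0.0491, 0.3526, 0.1287, 0.0187, 0.0001, -0.0011]
--
[0.0, 0.4732, 0.0632, 0.0194, 0.0, 0.0]
--
[0.0, 0.4061, 0.0506, 0.0167, -0.0, 0.0]
--
```

View pics/side_10.png

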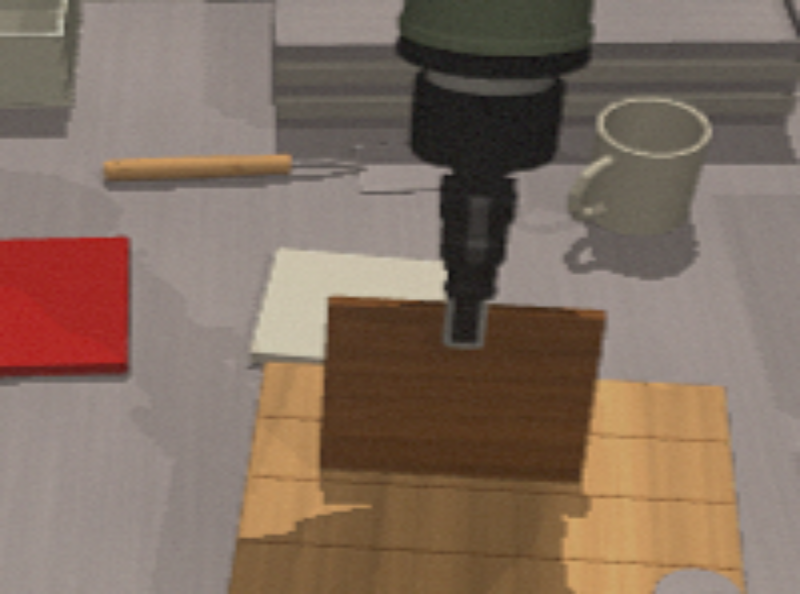

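View pics/top_10.png

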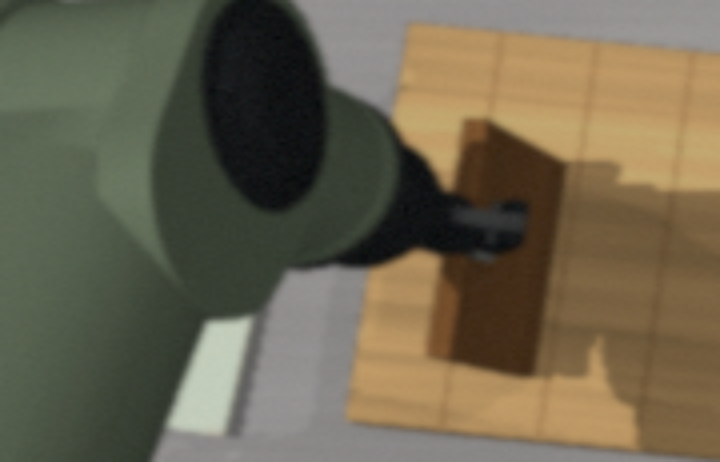

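The wrist reads +21 N upward, so the board's edge is being pressed into the block. I'll add a few mm of lift for the next part of the swing.

```bash
python3 -c "
from plan import *
rows([(*pose(70,0,0,dist=.1055,piv=.133),1)]+[(*pose(f,0,0,dist=.1055,piv=.133),1) for f in (77,84,90)]+[(*pose(f,0,0,dist=.1055,off=-.007,piv=.119),1) for f in (97,104,110)])"
```

```text
t 17.475 pos [0.5553 0.1369 0.1866] rot [ 2.797e+00 -1.000e-03 -1.140e-01] F [-2.   4.5 23.1] w 0.0135
q [-1.098  0.833  1.004  1.709 -0.403  1.073 -1.701]
block frame [-0.0217  0.1575  0.1866]
[-0.0529, -0.1224, -0.2522, -0.0007, 0.0002, -0.0011]
--
[-0.0, 0.5122, 0.0656, 0.0194, 0.0, -0.0]
--
[0.0, 0.5122, 0.0656, 0.0194, 0.0, 0.0]
--
[0.0, 0.4396, 0.0524, 0.0167, -0.0, 0.0]
--
[-0.0, 0.5164, -0.0027, 0.0194, 0.0, 0.0]
--
[-0.0, 0.5164, -0.0027, 0.0194, -0.0, 0.0]
--
[-0.0, 0.4426, -0.0062, 0.0167, 0.0, 0.0]
--
```

```bash
python3 -m handwheel '[[0,-0.05,-0.24,0,0,0],[0,0.51,0.065,0.0194,0,0],[0,0.51,0.065,0.0194,0,0],[0,0.44,0.05,0.0167,0,0],[0,0,0,0,0,0]]'; python3 -c "
from plan import *
from h import *
for n in('side',):
    p=bot.grab_frame(n);x=p['pixels'];cv2.imwrite(f'pics/{n}_11.png',cv2.resize(x[70:250,200:400] if n=='side' else x[110:250,140:320],None,fx=4,fy=3.3))
rows([(*pose(90,0,0,dist=.1055,piv=.133),1)])"
```

```text
clock: 18.1
position: [0.551, 0.1042, 0.1939]
tool_rot: [-3.14, 0.001, -0.114]
force: [0.5, 0.3, -1.0]
grip_width: 0.0137
t 18.15 pos [0.551  0.1058 0.1935] rot [-3.142e+00  2.000e-03 -1.120e-01] F [ 0.8  1.3 -2.7] w 0.0137
q [-0.871  0.627  0.862  1.838 -0.579  0.952 -1.433]
block frame [-0.0226  0.1261  0.1935]
[-0.0165, 0.0032, -0.0801, -0.0, 0.0003, -0.0007]
--
```

View pics/side_11.png

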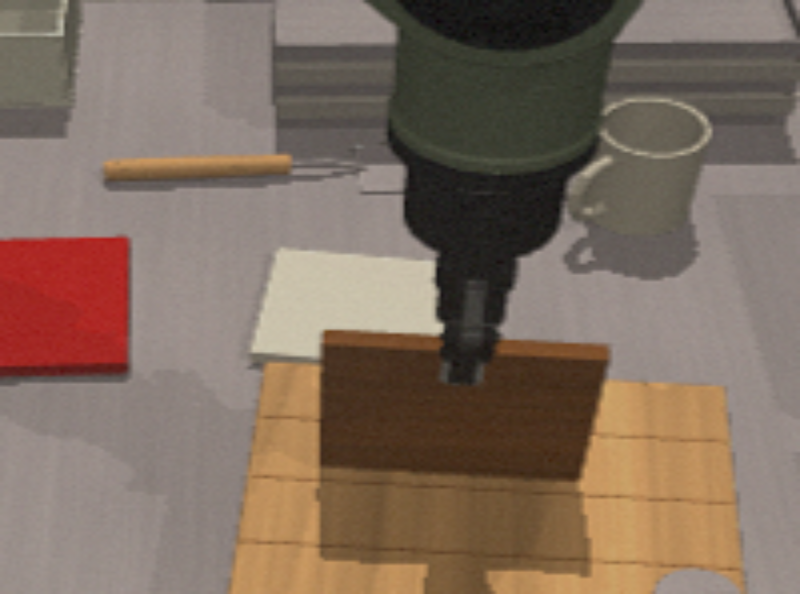

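```bash
python3 -c "
from plan import *
rows([(*pose(f,0,0,dist=.104,off=-.007,piv=.119),1) for f in (96,103,110,117,124,131,138,143,147,150)])"
```

```text
t 18.15 pos [0.551  0.1058 0.1935] rot [-3.142e+00  2.000e-03 -1.120e-01] F [ 0.8  1.3 -2.7] w 0.0137
q [-0.871  0.627  0.862  1.838 -0.579  0.952 -1.433]
block frame [-0.0226  0.1261  0.1935]
[-0.0144, 0.4396, -0.0266, 0.0167, 0.0002, -0.0008]
--
[-0.0, 0.5091, -0.0031, 0.0194, 0.0, -0.0]
--
[-0.0, 0.5091, -0.0031, 0.0194, 0.0, 0.0]
--
[0.0, 0.5091, -0.0031, 0.0194, -0.0, -0.0]
--
[-0.0, 0.5091, -0.0031, 0.0194, -0.0, -0.0]
--
[-0.0, 0.5091, -0.0031, 0.0194, 0.0, 0.0]
--
[0.0, 0.5091, -0.0031, 0.0194, 0.0, -0.0]
--
[-0.0, 0.3636, -0.0086, 0.0139, 0.0, 0.0]
--
[-0.0, 0.2909, -0.0094, 0.0111, -0.0, -0.0]
--
[-0.0, 0.2181, -0.009, 0.0083, 0.0, 0.0]
--
```

```bash
python3 -m handwheel '[[0,0.44,-0.03,0.0167,0,0],[0,0.51,0,0.0194,0,0],[0,0.51,0,0.0194,0,0],[0,0.51,0,0.0194,0,0],[0,0.51,0,0.0194,0,0]]'; python3 -c "
from plan import *
from h import *
for n in('side',):
    p=bot.grab_frame(n);x=p['pixels'];cv2.imwrite(f'pics/{n}_12.png',x)
rows([(*pose(f,0,0,dist=.104,off=-.007,piv=.119),1) for f in (131,138,143,147,150)])"
```

```text
clock: 18.77
position: [0.5448, 0.0482, 0.1793]
tool_rot: [-2.546, 0.002, -0.108]
force: [-0.3, 0.2, -2.0]
grip_width: 0.014
t 18.825 pos [0.544  0.0435 0.1776] rot [-2.543  0.004 -0.115] F [-3.3 -8.4 -6.9] w 0.0136
q [-0.212  0.605  0.514  1.934 -1.048  1.091 -0.732]
block frame [-0.0229  0.0634  0.1776]
[-0.0001, 0.3469, -0.0165, 0.0186, -0.0003, -0.0013]
--
[0.0, 0.5091, -0.0031, 0.0194, 0.0, 0.0]
--
[-0.0, 0.3636, -0.0086, 0.0139, 0.0, 0.0]
--
[-0.0, 0.2909, -0.0094, 0.0111, -0.0, -0.0]
--
[-0.0, 0.2181, -0.009, 0.0083, 0.0, 0.0]
--
```

View pics/side_12.png

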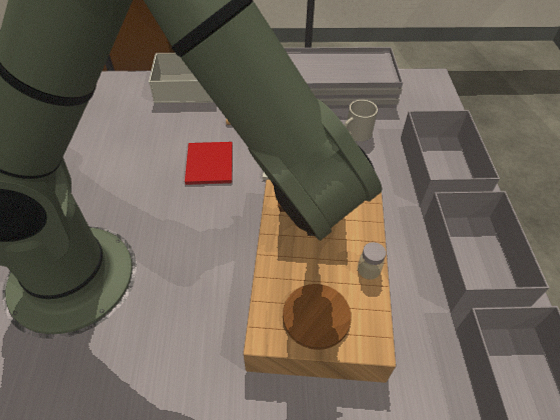

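```bash
python3 -m handwheel '[[0,0.5,0,0.0194,0,0],[0,0.45,0,0.0167,0,0],[0,0.35,0,0.0139,0,0],[0,0.29,0,0.0111,0,0],[0,0.22,0,0.0083,0,0],[0,0,0,0,0,0]]'; python3 -c "
from plan import *
from h import *
for n in('side','top'):
    p=bot.grab_frame(n);x=p['pixels'];cv2.imwrite(f'pics/{n}_13.png',x)
rows([(*pose(150,0,0,dist=.104,off=-.007,piv=.119),1)])"
```

```text
clock: 19.58
position: [0.5407, 0.0155, 0.1475]
tool_rot: [-2.113, 0.005, -0.109]
force: [-1.4, -1.4, 3.5]
grip_width: 0.0137
t 19.675 pos [0.5409 0.016  0.1483] rot [-2.115  0.003 -0.108] F [ 0.1 -0.1 -0.4] w 0.0137
q [ 0.16   0.829  0.306  1.88  -1.215  1.38  -0.393]
block frame [-0.0231  0.0357  0.1483]
[0.0032, 0.0751, -0.1078, 0.0033, 0.0001, -0.0005]
--
```

View pics/side_13.png

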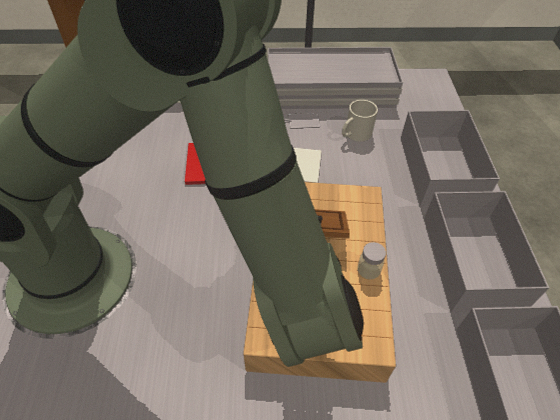

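View pics/top_13.png

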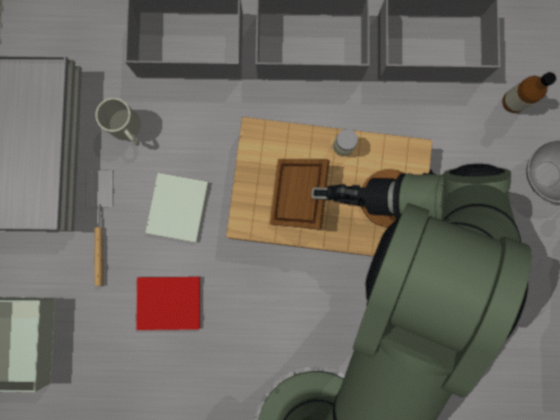

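The grooved face is up, with the board at about 31° and its edge resting on the block. Next I'll ease the jaws open so the board rests on the lower finger, then lower it.

```bash
python3 -m handwheel '[[0,0,0,0,0,0],[0,0,0,0,0,0],[0,0,0,0,0,0]]' 0.4; python3 -c "
from plan import *
from h import *
for n in('top',):
    p=bot.grab_frame(n);x=p['pixels'];cv2.imwrite(f'pics/{n}_14.png',cv2.resize(x[110:270,220:440],None,fx=3.6,fy=3.6))
s=st();R=Ro.from_euler('xyz',s['tool_rot']).as_matrix();print('down',(R.T@[0,0,-.030]/.025/5).round(3),'right',(R.T@(RB@[0,-.01,0])/.025).round(3),'up',(R.T@[0,0,.02]/.025).round(3))"
```

```text
clock: 20.05
position: [0.5408, 0.0154, 0.1488]
tool_rot: [-2.114, 0.002, -0.109]
force: [-0.1, -0.1, -0.0]
grip_width: 0.0255
t 20.1 pos [0.5408 0.0154 0.1488] rot [-2.114e+00  2.000e-03 -1.090e-01] F [ 0.1 -0.2 -0.5] w 0.026
q [ 0.162  0.829  0.306  1.88  -1.215  1.38  -0.392]
down [0.    0.205 0.124] right [ 0.001  0.207 -0.342] up [-0.001 -0.685 -0.414]
```

View pics/top_14.png

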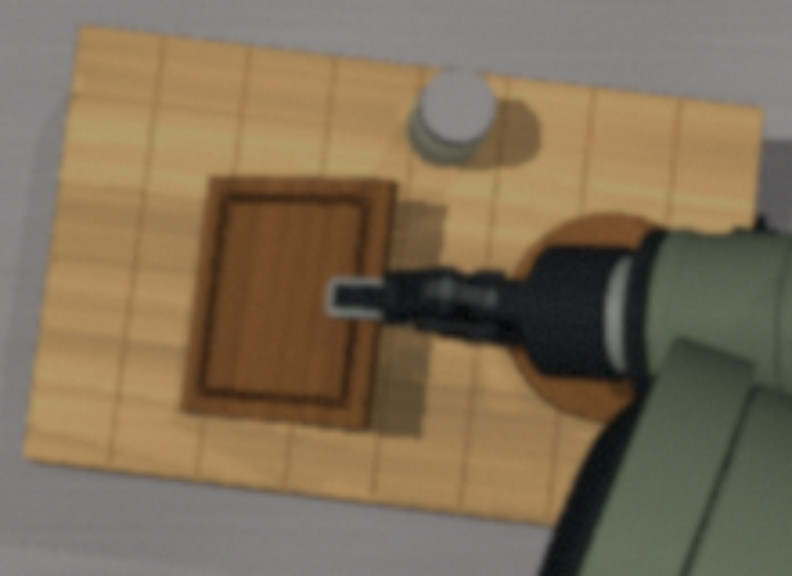

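Now I'll lower it about 28 mm and watch the force.

```bash
python3 -m handwheel '[[0,0.19,0.115,0,0,0],[0,0.19,0.115,0,0,0],[0,0.19,0.115,0,0,0],[0,0.19,0.115,0,0,0],[0,0.15,0.09,0,0,0],[0,0,0,0,0,0]]'; python3 -c "
from plan import *
from h import *
for n in('top','side'):
    p=bot.grab_frame(n);x=p['pixels'];cv2.imwrite(f'pics/{n}_15.png',cv2.resize(x[110:270,220:440],None,fx=3.6,fy=3.6) if n=='top' else x)
s=st()"
```

```text
clock: 20.85
position: [0.5407, 0.0153, 0.1217]
tool_rot: [-2.114, 0.002, -0.11]
force: [0.2, -0.3, -1.3]
grip_width: 0.0253
t 20.95 pos [0.5408 0.0153 0.1221] rot [-2.114e+00  2.000e-03 -1.100e-01] F [ 0.   0.5 -1.2] w 0.0254
q [ 0.184  0.872  0.274  1.877 -1.225  1.349 -0.357]
```

View pics/top_15.png

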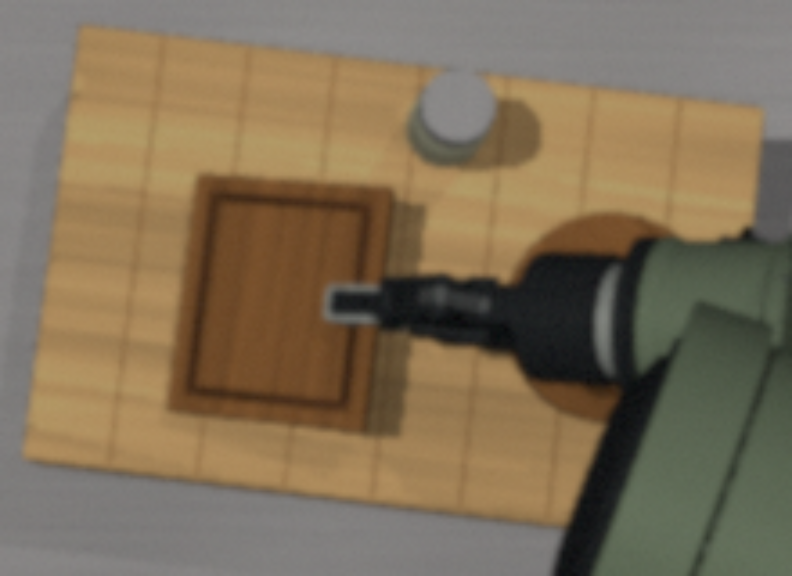

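```bash
python3 -m handwheel '[[0,0.14,0.08,0,0,0],[0,0.1,-0.17,0,0,0],[0,0.1,-0.17,0,0,0],[0,0.1,-0.17,0,0,0],[0,0.1,-0.17,0,0,0],[0,0.1,-0.17,0,0,0],[0,0.1,-0.17,0,0,0],[0,0,0,0,0,0]]'; python3 -c "
from plan import *
from h import *
for n in('top',):
    p=bot.grab_frame(n);x=p['pixels'];cv2.imwrite(f'pics/{n}_16.png',cv2.resize(x[110:270,220:440],None,fx=3.6,fy=3.6) if n=='top' else x)
s=st()"
```

```text
clock: 21.95
position: [0.5375, -0.0147, 0.1183]
tool_rot: [-2.114, 0.002, -0.11]
force: [0.8, -0.1, -0.6]
grip_width: 0.0258
t 22.0 pos [ 0.5375 -0.0144  0.1184] rot [-2.114e+00  2.000e-03 -1.100e-01] F [1.  0.1 0.1] w 0.0258
q [ 0.226  0.891  0.288  1.847 -1.19   1.379 -0.349]
```

View pics/top_16.png

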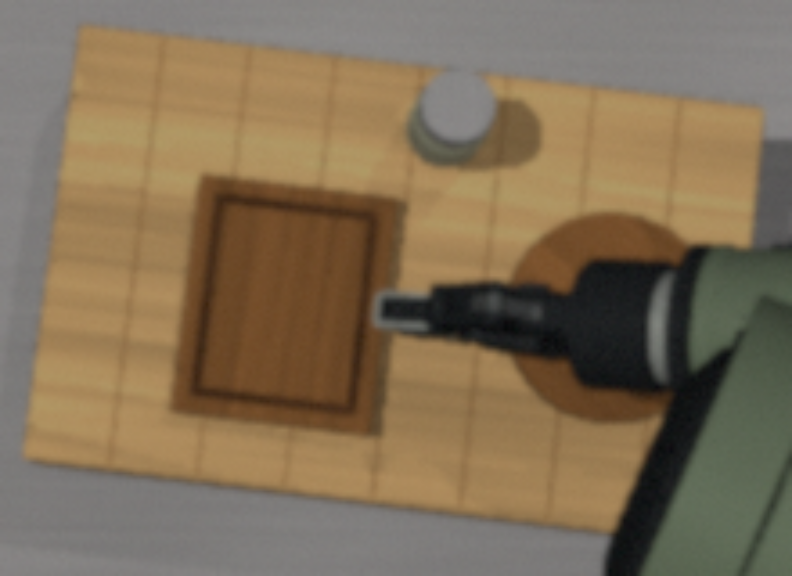

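```bash
python3 -m handwheel '[[0,0.1,-0.17,0,0,0],[0,0.1,-0.17,0,0,0],[0,0.1,-0.17,0,0,0],[0,0.1,-0.17,0,0,0],[0,-0.3,-0.6,0,0,0],[0,-0.5,-0.8,0,0,0],[0,-0.8,-0.6,0,0,0],[0,-0.9,-0.55,0,0,0]]'; python3 -m handwheel '[[0,-0.9,-0.55,0,0,0],[0,-0.9,-0.55,0,0,0],[0,-0.9,-0.55,0,0,0],[0,0,0,0,0,0]]'; python3 -c "
from bd import *
for n in('top','side'):
    p=bot.grab_frame(n);x=p['pixels'];cv2.imwrite(f'pics/{n}_17.png',x)
    for th in ('board_mid','round_mid','jar_mid'):
        for r in bot.trace(p,th)[:3]:
            print(n,th,r['score'],r['point'],p['pixels'][r['region']].mean(0).round())
s=st()"
```

```text
clock: 23.0
position: [0.533, -0.0571, 0.2072]
tool_rot: [-2.114, 0.001, -0.111]
force: [0.1, -0.2, 0.2]
grip_width: 0.026
clock: 23.5
position: [0.5334, -0.0574, 0.2871]
tool_rot: [-2.115, -0.002, -0.11]
force: [-0.4, 0.1, -0.0]
grip_width: 0.0256
top board_mid 0.9 [298.0, 194.0] [ 37.  68. 102.]
top board_mid 0.85 [175.6, 207.5] [163. 179. 170.]
top board_mid 0.65 [164.6, 301.1] [ 30.  32. 149.]
top round_mid 0.86 [386.7, 205.0] [ 40.  72. 105.]
top jar_mid 0.89 [344.5, 144.3] [108. 115. 119.]
side board_mid 0.76 [301.6, 162.7] [189. 213. 220.]
side board_mid 0.63 [339.7, 218.5] [ 50.  86. 131.]
side jar_mid 0.65 [371.0, 260.2] [116. 131. 144.]
t 23.9 pos [ 0.5331 -0.0565  0.2838] rot [-2.114  0.003 -0.11 ] F [-0.1 -0.3  0.8] w 0.0258
q [ 0.238  0.652  0.375  1.761 -1.061  1.58  -0.598]
```

View pics/top_17.png

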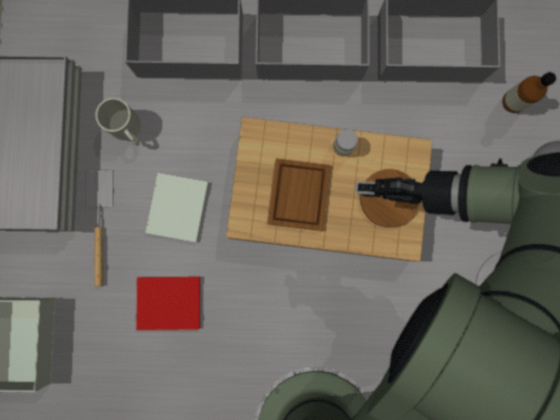

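View pics/side_17.png

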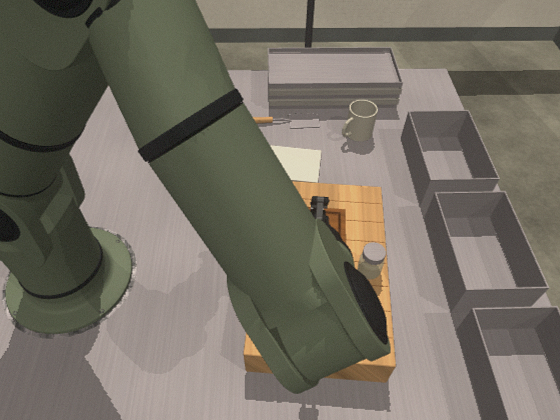

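```bash
python3 -c "
from bd import *
board(('top',))
p=bot.grab_frame('top');r=[r for r in bot.trace(p,'board_mid') if 50<p['pixels'][r['region']].mean(0)[1]<100][0]
X=blk(np.array([atz(p,u,.104) for u in quad(r['region'])]));print('sides',[np.linalg.norm(X[i]-X[i-1]).round(4) for i in range(4)])
a=cv2.imread('pics/top0.png').astype(int);d=abs(a-p['pixels']).max(2);print('round/jar diff',d[170:230,362:385].mean(),d[130:158,332:358].mean(), np.round(bot.observe()['force'],1), bot.observe()['clock'])
print(bot.job_done())"
```

```text
top 0.69 blockframe [[0.0535, 0.1285], [0.0485, 0.0041], [-0.0976, 0.0088], [-0.0982, 0.131]]
sides [np.float64(0.1478), np.float64(0.1209), np.float64(0.1465), np.float64(0.1232)]
round/jar diff 25.667391304347827 7.614010989010989 [-0.5  0.5 -0.3] 24.1
the job is handed in; nothing more can be done
None
```

The board now lies flat on the block with its grooved face up, and I handed the job in at about 24 s of the 48 s allowed.

- **Slide:** I pushed the board about 64 mm toward the left side with both fingers, leaving roughly 36 mm sticking out past the edge.
- **Turn:** I reached under the overhang with one finger and lifted the outer edge, then gripped it lightly. I swung the board over its inner edge to about 31° above flat. From there I opened the jaws a little, let it rest on the lower finger, lowered it and drew the finger out.

**Last checks:**
- **Board:** From the top view it is wholly on the block, from 4 mm to 131 mm left of the block's centre line. Its sides measure about 148 × 122 mm against the true 150 × 125 mm, so it is flat to within what the camera can show.
- **Contact:** The wrist force was about zero and the gripper was well clear.
- **Jar and round board:** In the top view the jar showed no change. The round board looked in place, but the arm and its shadow partly covered it. A before/after picture difference there was raised (26 against 8 at the jar), which I put down to that shadow. In the last side view the arm hid the round board, so I could not confirm it from there.

**What did not go as planned:** Partway through the swing, near 70°, the board's edge pressed on the block with about 23 N at the wrist. The board slid a few mm in the grip before I lifted to relieve it.

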